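Clear the sole-press bench: hang up the cutting dies, stand up the tins

TASK

Clear up the sole-press bench after the shift: hang every cutting die by its handle on the rack, each on a twin-prong hook of its own with the bar lying across both prongs, and stand every knocked-over solvent tin upright, cap up, wholly on the rubber mat. Let no die or tin fall to the floor, and leave the pile of soles, the hammer and the heel block where they are.

Things in the scene. Friction and masses are not known exactly. Their poses are not given: they have to be found in the camera images.
- rack: fixed grey rack: rail along own y, 466 long, top 211 above the bench, 55 behind the origin (own +x), on posts at own y = +-225. Three twin hooks at own y = -150, 0, 150 point to own -x: two level prongs 8 thick, 56 apart (centres), tops 204 above the bench, ends at own x = -43 turned up to 226. Bars lie across both prongs. Origin: on the bench below the middle hook's resting point, z up
- hook1 (a point): resting point of the twin hook at the rack's own y = -150 (right end as the robot sees it): midway between its two prongs, level with their tops, 204 above the bench; axes as the rack. A hung bar's axis is 5 above it
- hook2 (a point): resting point of the twin hook at the rack's own y = 0 (middle): midway between its two prongs, level with their tops, 204 above the bench; axes as the rack. A hung bar's axis is 5 above it
- hook3 (a point): resting point of the twin hook at the rack's own y = +150 (left end): midway between its two prongs, level with their tops, 204 above the bench; axes as the rack. A hung bar's axis is 5 above it
- die1: cutting die, oblong: bright strip-steel outline, hollow, 40 high, 105 (own y) x 70 (own x), lying on the bench. Dark steel arched handle: legs at own y = -50 and +50 up to a straight round bar 10 thick along own y, axis 105 above the underside; opening under the bar 90 wide, 60 high. 0.35 kg. Origin: centre of underside, z up
- die1_bar (a point): middle of the handle bar of die1, on the bar's axis, 105 above the die's underside; bar along own y
- die2: cutting die, oval: bright strip-steel outline, hollow, 40 high, 105 (own y) x 70 (own x), lying on the bench. Dark steel arched handle: legs at own y = -50 and +50 up to a straight round bar 10 thick along own y, axis 105 above the underside; opening under the bar 90 wide, 60 high. 0.35 kg. Origin: centre of underside, z up
- die2_bar (a point): middle of the handle bar of die2, on the bar's axis, 105 above the die's underside; bar along own y
- die3: cutting die, tapered: bright strip-steel outline, hollow, 40 high, 105 (own y) x 70 (own x), lying on the bench. Dark steel arched handle: legs at own y = -50 and +50 up to a straight round bar 10 thick along own y, axis 105 above the underside; opening under the bar 90 wide, 60 high. 0.35 kg. Origin: centre of underside, z up
- die3_bar (a point): middle of the handle bar of die3, on the bar's axis, 105 above the die's underside; bar along own y
- mat: fixed black rubber mat on the bench, 220 (own x) x 380 (own y) x 4 thick. Origin: centre of its underside, on the bench; top 4 above
- tin1: square solvent tin 52 x 52 x 120 with a steel screw cap (26 dia, 18 high) on one end, knocked over on the mat. 0.3 kg. Origin: centre of the 52 x 52 x 120 body; own x runs from foot (x = -60) to cap (+60 to +78): it points up, with the origin 60 above the mat's top, when the tin stands. Absent in some starts
- tin2: square solvent tin 52 x 52 x 120 with a steel screw cap (26 dia, 18 high) on one end, knocked over on the mat. 0.3 kg. Origin: centre of the 52 x 52 x 120 body; own x runs from foot (x = -60) to cap (+60 to +78): it points up, with the origin 60 above the mat's top, when the tin stands. Absent in some starts
- tin3: square solvent tin 52 x 52 x 120 with a steel screw cap (26 dia, 18 high) on one end, knocked over on the mat. 0.3 kg. Origin: centre of the 52 x 52 x 120 body; own x runs from foot (x = -60) to cap (+60 to +78): it points up, with the origin 60 above the mat's top, when the tin stands. Absent in some starts
- soles: bystander: loose pile of black soles, 190 x 70 x 44; leave alone
- mallet: bystander: hammer lying on the bench, 260 long; leave alone
- heel: bystander: black heel block, 60 x 65 x 30; leave alone
Not all that is in view belongs to the job. What is shaped like the tin3 but brown is not meant.

How it is judged (in metres and radians):
At the end, for the whole second after the job is handed in: Every die hangs at rest, level within 0.25 rad, its bar across both prongs of one hook, bar middle within 30 mm of the hook's; every tin present stands at rest on the mat, cap up, within 0.12 rad of upright, its centre at least 20 mm inside the mat's edges (((x of die1_bar in the frame of hook1 between -0.04 and 0.05 m and y of die1_bar in the frame of hook1 between -0.03 and 0.03 m) or (x of die1_bar in the frame of hook2 between -0.04 and 0.05 m and y of die1_bar in the frame of hook2 between -0.03 and 0.03 m) or (x of die1_bar in the frame of hook3 between -0.04 and 0.05 m and y of die1_bar in the frame of hook3 between -0.03 and 0.03 m)) and z of die1_bar in the frame of rack between 0.2 and 0.225 m and angle between each of die1, die2, die3's own z axis and vertical below 0.25 rad and contact force between each of die1, die2, die3 and rack above 1 N and linear speed of each of die1, die2, die3 below 0.05 m/s and ((x of die2_bar in the frame of hook1 between -0.04 and 0.05 m and y of die2_bar in the frame of hook1 between -0.03 and 0.03 m) or (x of die2_bar in the frame of hook2 between -0.04 and 0.05 m and y of die2_bar in the frame of hook2 between -0.03 and 0.03 m) or (x of die2_bar in the frame of hook3 between -0.04 and 0.05 m and y of die2_bar in the frame of hook3 between -0.03 and 0.03 m)) and z of die2_bar in the frame of rack between 0.2 and 0.225 m and ((x of die3_bar in the frame of hook1 between -0.04 and 0.05 m and y of die3_bar in the frame of hook1 between -0.03 and 0.03 m) or (x of die3_bar in the frame of hook2 between -0.04 and 0.05 m and y of die3_bar in the frame of hook2 between -0.03 and 0.03 m) or (x of die3_bar in the frame of hook3 between -0.04 and 0.05 m and y of die3_bar in the frame of hook3 between -0.03 and 0.03 m)) and z of die3_bar in the frame of rack between 0.2 and 0.225 m and angle between each of tin1, tin2, tin3's own x axis and vertical below 0.12 rad and height (world z) of tin1 between 0.054 and 0.074 m and x of tin1 in the frame of mat between -0.09 and 0.09 m and y of tin1 in the frame of mat between -0.17 and 0.17 m and linear speed of each of tin1, tin2, tin3 below 0.03 m/s and height (world z) of tin2 between 0.054 and 0.074 m and x of tin2 in the frame of mat between -0.09 and 0.09 m and y of tin2 in the frame of mat between -0.17 and 0.17 m and height (world z) of tin3 between 0.054 and 0.074 m and x of tin3 in the frame of mat between -0.09 and 0.09 m and y of tin3 in the frame of mat between -0.17 and 0.17 m); the robot touches nothing.
It fails at once if a die or a tin falls to the floor (height (world z) of any of die1, die2, die3, tin1, tin2, tin3 below -0.1 m).
It fails at once if the soles, the hammer or the heel block are moved more than 40 mm (distance of any of soles, mallet, heel from where it was at the start of the episode above 0.04 m).
Of tin1, tin2, tin3 only 2 to 3 are there at a start; the rules pass over those that are not, and their reading is None.
At some moment in a run one of tin1, tin2, tin3 may be knocked a few centimetres aside while the robot is not near it.
It also fails if it takes over 210 s, if anything falls off the work surface, if the arm or the gripper's body presses on something with over 40 N, if the wrist force passes 120 N, or if a joint passes its speed limit or range.

ROBOT

A 6-joint arm with a two-finger parallel gripper is mounted at the origin on the work surface. World frame = base frame: x ahead of the robot, y to its left, z up, the work surface at z = 0. Lengths are in mm, angles in rad, forces in N, time in s.
With the tool pointing down it reaches from about 300 to 850 mm from the base axis. Payload 5.4 kg.
Tool frame: the origin (TCP) lies on the centre line of the jaws, within the pads' length; the fingertips stand 19 mm ahead of it and the grasp point (between the pads) is the TCP; z points along the fingers, y is the line along which they close (so a half turn about z gives the same grasp; the last joint's range is limited). The gripper opens to 85 mm and grips with 20 to 120 N. Pads are 22 mm wide; open, the fingers measure 114 mm over their backs; the gripper's body (76 mm by 85 mm) begins 54 mm behind the grasp point. The pads swing forward as they close: fully open they stand 13 mm farther back than shut.
Start: joints at [0.996, 0.158, 1.597, -0, 1.386, -0.21], TCP at [205.147, 537.141, 250.299] pointing down, gripper open.
Joint ranges: [-2.91, 2.91], [-0.94, 2.29], [0.18, 2.7], [-1.29, 4.43], [0.17, 2.64], [-3, 3]. Speed limits (rad/s): [2.57, 2.57, 3.14, 3.14, 3.14, 3.14].

INTERFACE

Orientations are given as a unit quaternion [w, x, y, z].
In Python, from plant import arm, viewer, finder gives the robot as it stands.
- The arm moves only by the tool carry_out, never from a script. Its argument "plan" is a list of rows, each a list of 3 entries, a list of its own where there are three numbers: the shift along the tool's x, y, z normalised to -1 to 1, where 1 is 40 mm, then the turn about the tool's z normalised to -1 to 1, where 1 is 0.08 rad, then the opening, from 0 (shut) to 1 (fully open). A call has 1 to 5 rows; each row shifts and turns the commanded pose from where the row before left it, along the tool's axes as they then stand; what a row does not reach is not made up. A row lasts 1/10 s, in which the tool goes at most 50 mm and 8.59 degrees, less where a joint would pass 70% of its speed; a pose out of reach is approached as far as the arm can. A call with a number of a shift or a turn outside -1 to 1 is refused whole. A call with a gripper value outside its range is refused whole. The fingers move at their own pace and stop on an object; "force" is the grip in N (left out, the last holds). Time passes only in rows, so rows that do not move let the fingers close. It gives the time, the measured TCP pose, the force, the opening and the grip force at its end, in the units of the state.
- arm.sense(): the state, without advancing time (a new reading comes with each control period).
- viewer.read_camera(name): name is "scene" or "top" or "wrist"; returns the picture (384x512x3 uint8, red, green, blue); there is no depth.
- viewer.camera_info(name): a dict with "K" (3x3 intrinsics, pixels), "R" (3x3) and "t" (3): a world point X has camera coordinates R X + t. Camera axes: x right, y down, z forward; pixel columns grow to the right and rows downward; lengths in mm; the calibration is good to about 2 mm. The wrist camera is an equidistant fisheye: a pixel r from the principal point sees the ray r / f radians off the axis. A picture is of the moment at which its call begins: read the wrist's pose just before it. camera_info takes no time and is no camera call; for the wrist camera it gives the pose at the moment of the call.
- arm.sign_off(): hands the job in; it is judged then, once.
Trained networks look in the newest picture that a camera, given by its name, has taken for a name from the list of things; names that differ only in an ending like _2 or _b are one class to them, and where a whole thing is asked for, a point or a joint stands for the part that bears it (a point fixed in the world has none). Each returns a list of dicts, best first, with "confidence" (0 to 1); they miss things now and then, are a little off and sometimes report something else, mostly with a low value. They report only what shows in the picture. A call takes as long as a camera call. They do not tell look-alikes from the thing itself.
- finder.search_frame(camera, query): "rect" ([left, top, right, bottom] in pixels, round what is visible of it).
- finder.landmark_of(camera, query): "at" ([row, column] in pixels: a listed point, or the origin of a listed thing).
The state is a dict: "t": time; "qpos": joint angles; "joint_velocities": joint speeds; "joint_efforts": joint torques, N m; "ee_pos": TCP position; "orientation": TCP orientation; "wrist_force": force on the tool from outside, world axes, zero at the start; "wrist_torque": the same for the moment, N m; "grip_width": finger opening in mm; "grasp_force": force on a finger pad.
Only numpy, scipy, OpenCV 4.12 (cv2) and the standard library are available. Lean on these libraries where they do the work, as an engineer would, in place of code of your own. Each camera call takes 0.05 s, during which the arm holds its last target. There are 200 camera calls.

## Working session

There is one attempt and no reset: what is moved stays moved. The work goes in short steps, Python scripts to look and compute and a tool call to move; the robot and the scene stay as the last step left them, time stands still between calls to the robot, and variables do not carry over. Pictures are saved under pics/ and viewed, at most 14 in all, crops included, and the job is handed in when it is done.

Besides the shell and the picture viewer there is one more tool, called after "Emit:" as a command line: name --argument value ..., lists and objects as JSON in quotes. carry_out: Moves the arm, as the interface text tells. Its arguments: {"type":"object","properties":{"plan":{"type":"array"},"force":{"type":"number"}},"required":["plan"]}

```bash
mkdir -p pics; ls
python3 - <<'E'
from plant import arm, viewer, finder
import cv2,numpy as np
s=arm.sense(); print(s['t'],s['ee_pos'],s['orientation'],s['grip_width'])
for c in ['scene','top']:
    im=viewer.read_camera(c); cv2.imwrite(f'pics/{c}0.png',cv2.resize(im[:,:,::-1],(800,600),interpolation=cv2.INTER_CUBIC))
    i=viewer.camera_info(c); print(c,i)
    for q in ['rack','hook1','hook2','hook3','die1','die1_bar','die2','die2_bar','die3','die3_bar','mat','tin1']:
        try: print(q,[(np.round(d['at']).tolist(),round(d['confidence'],2)) for d in finder.landmark_of(c,q)])
        except Exception as e: print(q,e)
E
```

```text
pics
0.0 [204.85499348 536.66449449 249.30458818] [-3.62459827e-04  1.81415787e-01  9.83406020e-01 -8.83106583e-04] 85.30186338763323
scene {'K': array([[451.80284379,   0.        , 254.16497249],
       [  0.        , 451.80284379, 187.29326242],
       [  0.        ,   0.        ,   1.        ]]), 'R': array([[-0.33815027,  0.94104974, -0.00893251],
       [ 0.75169213,  0.26437265, -0.60420695],
       [-0.56622728, -0.21102724, -0.79677736]]), 't': array([ 198.84220678, -310.55482121, 1846.50804803])}
rack []
hook1 [([211.0, 334.0], 0.86), ([205.0, 388.0], 0.85), ([219.0, 285.0], 0.74), ([178.0, 190.0], 0.49)]
hook2 [([211.0, 334.0], 0.86), ([205.0, 388.0], 0.85), ([219.0, 285.0], 0.74), ([178.0, 190.0], 0.49)]
hook3 [([211.0, 334.0], 0.86), ([205.0, 388.0], 0.85), ([219.0, 285.0], 0.74), ([178.0, 190.0], 0.49)]
die1 [([199.0, 283.0], 0.95), ([195.0, 363.0], 0.76), ([206.0, 319.0], 0.69)]
die1_bar [([177.0, 367.0], 0.69)]
die2 [([199.0, 283.0], 0.95), ([195.0, 363.0], 0.76), ([206.0, 319.0], 0.69)]
die2_bar [([184.0, 286.0], 0.78), ([216.0, 283.0], 0.27)]
die3 [([199.0, 283.0], 0
[... 643 characters left out ...]
.0], 0.58)]
hook2 [([155.0, 152.0], 0.9), ([179.0, 99.0], 0.58)]
hook3 [([155.0, 152.0], 0.9), ([179.0, 99.0], 0.58)]
die1 [([256.0, 142.0], 0.76), ([211.0, 236.0], 0.7), ([221.0, 191.0], 0.59), ([130.0, 217.0], 0.48)]
die1_bar [([258.0, 135.0], 0.66)]
die2 [([256.0, 142.0], 0.76), ([211.0, 236.0], 0.7), ([221.0, 191.0], 0.59), ([130.0, 217.0], 0.48)]
die2_bar [([213.0, 235.0], 0.87), ([84.0, 286.0], 0.52)]
die3 [([256.0, 142.0], 0.76), ([211.0, 236.0], 0.7), ([221.0, 191.0], 0.59), ([130.0, 217.0], 0.48)]
die3_bar [([218.0, 182.0], 0.63)]
mat [([200.0, 364.0], 0.72), ([129.0, 216.0], 0.63)]
tin1 [([312.0, 363.0], 0.66), ([186.0, 319.0], 0.61), ([201.0, 369.0], 0.59), ([223.0, 410.0], 0.58)]
```

View pics/top0.png

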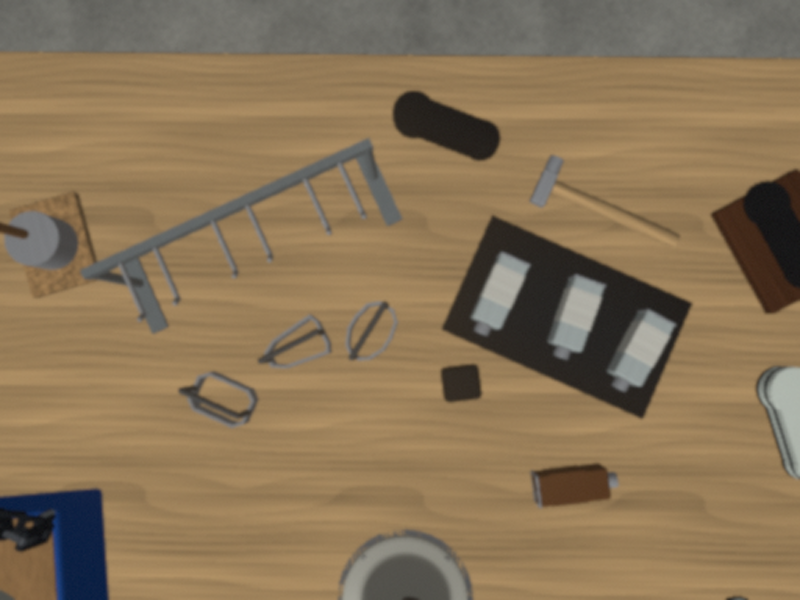

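View pics/scene0.png

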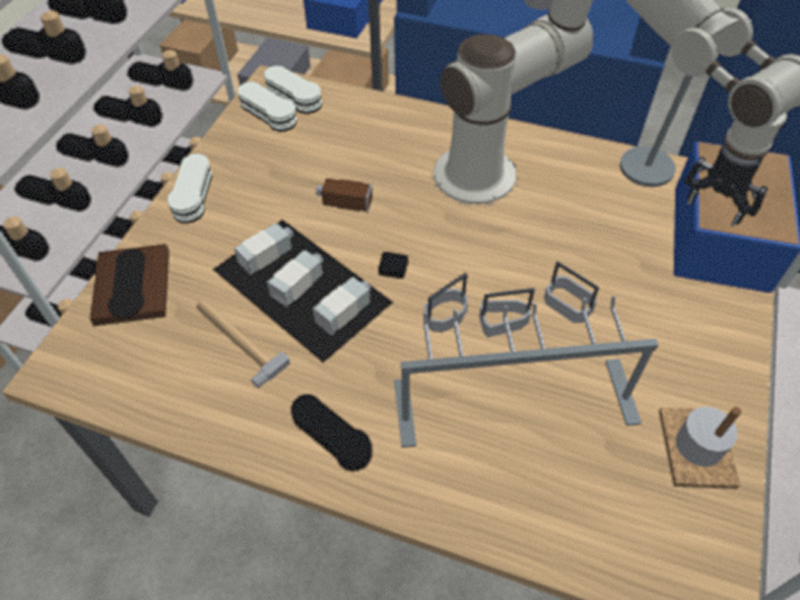

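Top view: rack upper left, its hooks pointing towards the robot; three dies at about (220,398), (297,343), (373,330); mat with three pale tins, caps towards the robot. The brown tin at (573,485) is the decoy. I'll zoom in for accurate points.

Run:
```python
from plant import arm, viewer, finder
import cv2,numpy as np
def crop(c,x0,y0,w,h,k,n):
    im=np.mean([viewer.read_camera(c).astype(float) for _ in range(4)],0).clip(0,255).astype(np.uint8)
    cv2.imwrite(f'pics/{n}_full.png',im[:,:,::-1])
    o=cv2.resize(im[y0:y0+h,x0:x0+w,::-1],None,fx=k,fy=k,interpolation=cv2.INTER_CUBIC)
    o=cv2.convertScaleAbs(o,alpha=1.3)
    for i in range(0,w,20):
        cv2.line(o,(i*k,0),(i*k,6),(0,0,255),1); cv2.putText(o,str(x0+i),(i*k,16),0,.35,(0,0,255),1)
    for i in range(0,h,20):
        cv2.line(o,(0,i*k),(6,i*k),(0,0,255),1); cv2.putText(o,str(y0+i),(8,i*k+4),0,.35,(0,0,255),1)
    cv2.imwrite(f'pics/{n}.png',o)
crop('top',45,85,220,190,3,'topc')
crop('scene',250,160,180,130,4,'scenec')
```

```text
(no output)
```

View pics/topc.png

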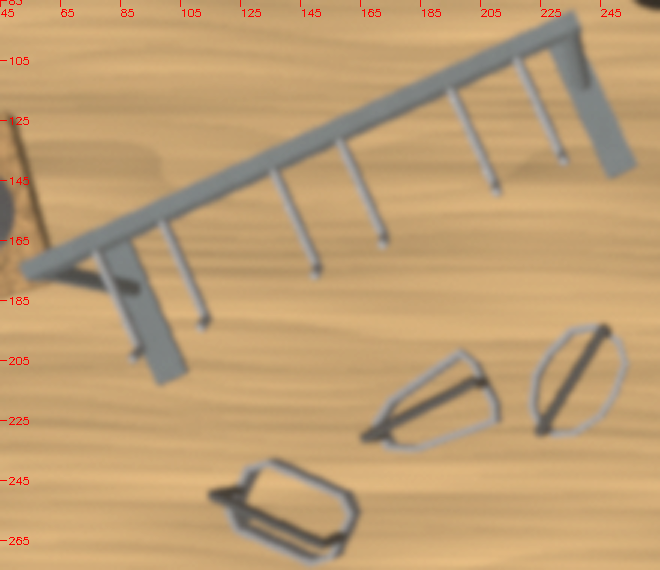

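View pics/scenec.png

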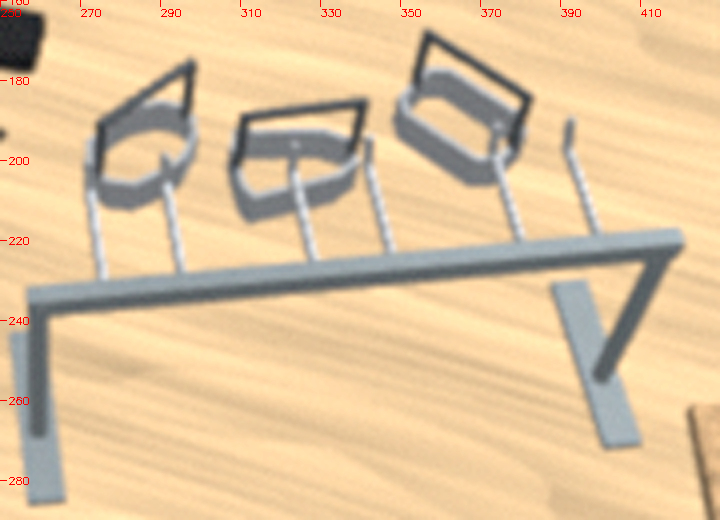

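Top crop: prong tips at (564,160), (497,189), (385,241), (317,271), (205,322), (136,354), and the three bars are clear. The scene crop shows the same features. I'll fit the poses from these.

```bash
cat > h.py <<'E'
from plant import arm, viewer, finder
import numpy as np, cv2
from scipy.optimize import least_squares
def proj(X,i):
    c=np.atleast_2d(X)@np.array(i['R']).T+i['t']; p=c@np.array(i['K']).T
    return p[:,:2]/p[:,2:]
I={c:viewer.camera_info(c) for c in('top','scene')}
def place(p,P):
    c,s=np.cos(p[2]),np.sin(p[2]); P=np.array(P,float)
    return np.c_[p[0]+c*P[:,0]-s*P[:,1],p[1]+s*P[:,0]+c*P[:,1],P[:,2]]
def fit(model,obs,p0):
    r=least_squares(lambda p:np.concatenate([(proj(place(p,model(p)),I[c])-o).ravel() for c,o in obs.items()]),p0,loss='soft_l1')
    return r.x,np.round(r.fun,1)
T=lambda a:np.array(a)/3+[45,85]
S=lambda a:np.array(a)/4+[250,160]
E
python3 - <<'E'
from h import *
ys=[-178,-122,-28,28,122,178]
m=lambda p:[[p[3],y,226] for y in ys]+[[55,-233,211],[55,233,211]]
obs={'top':T([(564,160),(497,189),(385,241),(317,271),(205,322),(136,354),(576,20),(24,272)]),
'scene':S([(91,168),(165,157),(294,146),(368,138),(497,128),(570,121),(30,293),(682,236)])}
p,r=fit(m,obs,[550,130,.417,-43]); print('rack',p,r)
for k,y in enumerate((-150,0,150)): print('hook',k+1,place(p,[[0,y,204]])[0].round(1))
b=lambda p:[[0,-50,105],[0,50,105]]
for n,t,s in [('A oblong',[(325,543),(213,496)],[(428,35),(529,98)]),('B taper',[(473,381),(366,437)],[(243,118),(364,102)]),('C oval',[(603,329),(542,430)],[(100,125),(193,64)])]:
    p,r=fit(b,{'top':T(t),'scene':S(s)},[400,150,.4]); print(n,p.round(3),r)
E
```

```text
rack [581.25853504 243.79547655  -5.84082972 -40.66058431] [-0.6 -1.  -0.9 -0.3 -1.6 -0.3 -1.6  0.  -2.4  0.4 -2.1  0.1  0.4 -0.7
 -0.9 -0.3 -1.7 -1.9 -0.9 -0.8 -1.  -0.8 -0.5 -0.4 -1.  -0.6 -0.4 -0.5
 -2.1 -0.4 -1.1 -0.7]
hook 1 [645.5 108.2 204. ]
hook 2 [581.3 243.8 204. ]
hook 3 [517.  379.4 204. ]
A oblong [336.315 315.208 -25.517] [-1.3 -0.2 -0.5 -0.2 -1.1 -0.5 -0.9 -0.7]
B taper [429.528 190.947   0.497] [-0.7 -0.1 -0.5 -0.1 -0.6 -0.5 -1.  -0.3]
C oval [455.915  64.298  -5.253] [-0.5 -0.3 -1.2  0.1 -0.7 -0.5 -1.3 -0.6]
```

```bash
cat >> h.py <<'E'
from scipy.spatial.transform import Rotation as Ro
def pose():
    s=arm.sense(); q=s['orientation']; M=Ro.from_quat([q[1],q[2],q[3],q[0]]).as_matrix()
    return s,np.array(s['ee_pos']),M
def go(target,phi):
    """turn first, then shift in the turned frame; units of rows"""
    s,p,M=pose(); a=np.arctan2(M[1,0],M[0,0]); d=(a-phi+np.pi)%(2*np.pi)-np.pi
    X=np.array([np.cos(phi),np.sin(phi),0]);Y=np.array([np.sin(phi),-np.cos(phi),0]);Z=[0,0,-1]
    D=np.array(target)-p
    print('t %.1f pos %s ang %.3f | turn units %.2f, shift units x %.2f y %.2f z %.2f | w %.1f F %s g %.1f'%(s['t'],p.round(1),a,d/.08,D@X/40,D@Y/40,D@Z/40,s['grip_width'],np.round(s['wrist_force'],1),s['grasp_force']))
HK=[(645.5,108.2),(581.3,243.8),(517.0,379.4)]; RY=0.4424; RP=RY+np.pi/2
def rk(x,y,z): return place([581.26,243.8,RY],[[x,y,z]])[0]
DIE={'A':(336.3,315.2,-.384),'B':(429.5,190.9,.497),'C':(455.9,64.3,1.030)}
E
python3 -c "
from h import *
d=DIE['B'];go((d[0],d[1],200),d[2]+np.pi/2)"
```

```text
t 1.7 pos [205.1 537.1 250.3] ang 2.777 | turn units 8.86, shift units x -10.28 y 0.80 z 1.26 | w 85.4 F [ 0.1 -0.2 -0.3] g 0.0
```

Emit:
carry_out --plan '[[[0,0,0.16],1,0.6],[[0,0,0.16],1,0.6],[[0,0,0.16],1,0.6],[[0,0,0.16],1,0.6],[[0,0,0.16],1,0.6]]'

```text
t: 2.2
ee_pos: [205.2, 537.1, 218.1]
orientation: [0.0, 0.375, 0.927, 0.0]
wrist_force: [0.3, 0.8, -1.0]
grip_width: 51.0
grasp_force: 0.0
```

Emit:
carry_out --plan '[[[0,0,0.16],1,0.6],[[0,0,0.16],1,0.6],[[0,0,0.16],1,0.6],[[0,0,0],0.86,0.6],[[-0.5,0.4,0],0,0.6]]'

```text
t: 2.7
ee_pos: [226.9, 527.7, 198.7]
orientation: [-0.001, 0.511, 0.86, -0.0]
wrist_force: [-0.1, 0.6, 0.6]
grip_width: 51.1
grasp_force: 0.0
```

Emit:
carry_out --plan '[[[-0.9,0.4,0],0,0.6],[[-1,0,0],0,0.6],[[-1,0,0],0,0.6],[[-1,0,0],0,0.6],[[-1,0,0],0,0.6]]'

```text
t: 3.2
ee_pos: [336.9, 361.2, 199.2]
orientation: [0.0, 0.511, 0.859, 0.0]
wrist_force: [1.4, -0.4, 0.7]
grip_width: 51.5
grasp_force: 0.0
```

Emit:
carry_out --plan '[[[-1,0,0],0,0.6],[[-1,0,0],0,0.6],[[-1,0,0],0,0.6],[[-0.9,0,0],0,0.6],[[-0.98,0,0],0,0.6]]'

```text
t: 3.7
ee_pos: [429.9, 189.7, 199.3]
orientation: [0.0, 0.511, 0.859, 0.0]
wrist_force: [0.8, 0.3, -0.8]
grip_width: 51.2
grasp_force: 0.0
```

```bash
python3 -c "
from h import *
d=DIE['B'];go((d[0],d[1],104),d[2]+np.pi/2)
im=viewer.read_camera('wrist');cv2.imwrite('pics/w1.png',im[:,:,::-1]);print(viewer.camera_info('wrist'))
print(finder.landmark_of('wrist','die3_bar'),finder.landmark_of('wrist','die2_bar'))"
```

```text
t 3.7 pos [429.9 189.7 199.3] ang 2.068 | turn units 0.00, shift units x 0.03 y 0.01 z 2.38 | w 51.2 F [ 0.8  0.3 -0.8] g 0.0
{'K': array([[297.31863964,   0.        , 255.18337953],
       [  0.        , 297.31863964, 193.97498975],
       [  0.        ,   0.        ,   1.        ]]), 'R': array([[ 0.88072376,  0.47362802,  0.00146831],
       [ 0.44719737, -0.83258846,  0.32681946],
       [ 0.15601335, -0.28718104, -0.94508565]]), 't': array([-469.19419293,  -66.41051471,  318.09725409])}
[{'at': [202.3, 254.1], 'confidence': 0.9}, {'at': [1.8, 225.8], 'confidence': 0.44}] [{'at': [320.9, 215.9], 'confidence': 0.75}]
```

View pics/w1.png

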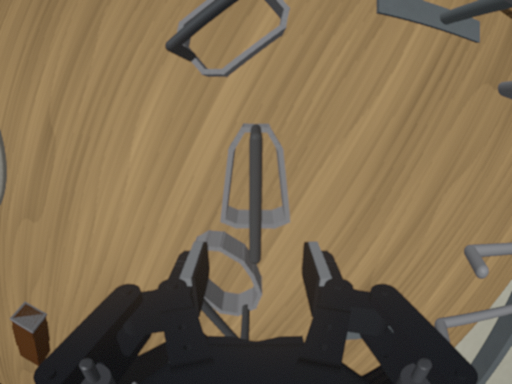

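Wrist view: the tapered die's bar runs vertically at column 255, rows 126–262, centred between the fingers (columns ~205 and ~305). I'm going down to grip it.

Emit:
carry_out --plan '[[[0.03,0,0.8],0,0.6],[[0,0,0.8],0,0.6],[[0,0,0.4],0,0.6],[[0,0,0.38],0,0.6],[[0,0,0],0,0.6]]'

```text
t: 4.35
ee_pos: [426.4, 192.7, 101.7]
orientation: [-0.002, 0.511, 0.86, -0.002]
wrist_force: [-0.8, 0.6, -0.3]
grip_width: 51.1
grasp_force: 0.0
```

Emit:
carry_out --plan '[[[0,0,0],0,0],[[0,0,0],0,0],[[0,0,0],0,0],[[0,0,0],0,0],[[0,0,0],0,0]]' --force 60

```text
t: 4.85
ee_pos: [429.4, 192.3, 105.1]
orientation: [0.0, 0.511, 0.859, 0.001]
wrist_force: [-2.6, 0.1, 6.4]
grip_width: 7.7
grasp_force: 58.6
```

```bash
python3 -c "
from h import *
go(rk(-95,0,250),RP); go(rk(-6,0,250),RP)
c=viewer.camera_info('wrist');print(c['R'],c['t'])"
```

```text
t 4.8 pos [429.4 192.3 105.1] ang 2.068 | turn units 0.68, shift units x -0.46 y 1.61 z -3.62 | w 7.7 F [-2.6  0.1  6.4] g 58.6
t 4.8 pos [429.4 192.3 105.1] ang 2.068 | turn units 0.68, shift units x -0.46 y 3.83 z -3.62 | w 7.7 F [-2.6  0.1  6.4] g 58.6
[[ 0.87922361  0.47640601  0.00177766]
 [ 0.45039933 -0.83243187  0.32279656]
 [ 0.15526201 -0.2830097  -0.9464667 ]] [-469.3438176   -29.18784794  230.95913231]
```

Emit:
carry_out --plan '[[[0,0,-0.5],0,0],[[0,0,-0.8],0,0],[[0,0,-0.8],0.34,0],[[0,0,-0.8],0.34,0],[[-0.2,0.3,-0.6],0,0]]'

```text
t: 5.35
ee_pos: [442.2, 190.3, 245.3]
orientation: [-0.0, 0.534, 0.845, 0.0]
wrist_force: [1.3, 0.8, -3.8]
grip_width: 7.8
grasp_force: 59.1
```

Emit:
carry_out --plan '[[[-0.2,0.6,-0.1],0,0],[[-0.06,0.5,0],0,0],[[0,0.2,0],0,0],[[0,0,0],0,0],[[0,0,0],0,0]]'

```text
t: 5.85
ee_pos: [493.4, 202.7, 247.0]
orientation: [-0.001, 0.534, 0.845, -0.001]
wrist_force: [0.7, 0.8, -4.3]
grip_width: 7.7
grasp_force: 59.1
```

```bash
python3 -c "
from h import *
go(rk(-6,0,250),RP)
im=viewer.read_camera('wrist');cv2.imwrite('pics/w2.png',im[:,:,::-1])"
```

```text
t 5.8 pos [493.4 202.7 247. ] ang 2.014 | turn units 0.01, shift units x -0.01 y 2.27 z -0.08 | w 7.7 F [ 0.7  0.8 -4.3] g 59.1
```

View pics/w2.png

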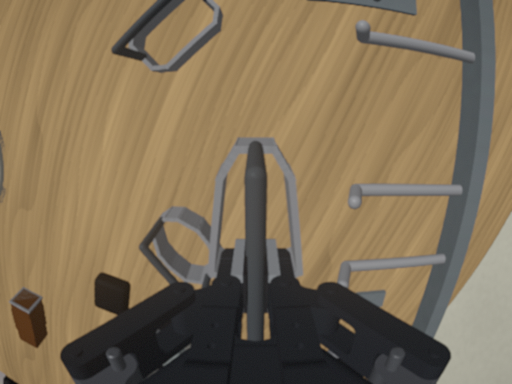

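Wrist view: the bar is held (column 255, rows 145–340). The middle hook's tips show at about (356,198) and (346,268), with a third tip, of hook 3, at (363,30). I'll check these against the rack fit.

```bash
cat >> h.py <<'E'
def fish(X,i=None):
    i=i or viewer.camera_info('wrist'); c=np.atleast_2d(X)@np.array(i['R']).T+i['t']; K=np.array(i['K'])
    r=np.hypot(c[:,0],c[:,1]); th=np.arctan2(r,c[:,2]); return np.c_[K[0,2]+K[0,0]*th*c[:,0]/r,K[1,2]+K[1,1]*th*c[:,1]/r]
E
python3 -c "
from h import *
print(fish([rk(-43+4,y,226) for y in (28,-28,122)]).round(), fish([pose()[1]]), fish([rk(46,y,200) for y in (28,-28,122)]).round())"
```

```text
[[362. 204.]
 [348. 287.]
 [371.  26.]] [[255.06626904 270.93850095]] [[455. 190.]
 [439. 258.]
 [468.  57.]]
```

Emit:
carry_out --plan '[[[0,0.5,0],0,0],[[0,0.6,0],0,0],[[0,0.6,0],0,0],[[0,0.4,0],0,0],[[0,0.17,0],0,0]]'

```text
t: 6.4
ee_pos: [576.8, 242.0, 247.5]
orientation: [-0.0, 0.534, 0.845, -0.0]
wrist_force: [0.2, 1.1, -3.4]
grip_width: 7.6
grasp_force: 59.1
```

Emit:
carry_out --plan '[[[0,0,0.1],0,0],[[0,0,0.25],0,0],[[0,0,0.25],0,0],[[0,0,0.2],0,0],[[0,0,0],0,0]]'

```text
t: 6.9
ee_pos: [575.1, 241.3, 213.5]
orientation: [-0.002, 0.535, 0.845, -0.001]
wrist_force: [-0.5, -0.1, -4.3]
grip_width: 8.0
grasp_force: 59.1
```

```bash
python3 -c "
from h import *
go(rk(-6,0,209),RP)"
```

```text
t 6.9 pos [575.1 241.3 213.5] ang 2.013 | turn units 0.00, shift units x -0.01 y 0.02 z 0.11 | w 8.0 F [-0.5 -0.1 -4.3] g 59.1
```

Lower a little until it makes contact, then open partly and rise.

Emit:
carry_out --plan '[[[0,0,0.07],0,0],[[0,0,0.06],0,0],[[0,0,0],0,0],[[0,0,0],0,0.15],[[0,0,0],0,0.25]]'

```text
t: 7.4
ee_pos: [577.3, 241.9, 212.0]
orientation: [0.001, 0.535, 0.845, 0.001]
wrist_force: [0.9, -0.2, 0.7]
grip_width: 21.4
grasp_force: 0.0
```

Emit:
carry_out --plan '[[[0,0,0],0,0.3],[[0,0,0],0,0.3],[[0,0,0],0,0.3],[[0,0,-0.3],0,0.3],[[0,0,-0.5],0,0.3]]'

```text
t: 7.9
ee_pos: [575.7, 241.5, 242.1]
orientation: [-0.001, 0.535, 0.845, -0.001]
wrist_force: [0.5, 0.2, 0.3]
grip_width: 25.6
grasp_force: 0.0
```

Emit:
carry_out --plan '[[[0,0,-0.8],0,0.4],[[0,0,-0.8],0,0.6],[[0,0,0],0,0.6],[[0,0,0],0,0.6],[[0,0,0],0,0.6]]'

```text
t: 8.4
ee_pos: [576.1, 241.7, 305.7]
orientation: [-0.001, 0.535, 0.845, -0.001]
wrist_force: [-0.7, -0.6, -0.5]
grip_width: 51.4
grasp_force: 0.0
```

```bash
python3 -c "
from h import *
d=DIE['C'];go((d[0],d[1],200),d[2]+np.pi/2)
im=viewer.read_camera('wrist');cv2.imwrite('pics/w3.png',im[:,:,::-1]);print(fish([rk(-6,y,209) for y in(-50,50)]))"
```

```text
t 8.4 pos [576.1 241.7 305.7] ang 2.014 | turn units -7.34, shift units x 0.29 y -5.35 z 2.64 | w 51.4 F [-0.7 -0.6 -0.5] g 0.0
[[255.05438212 257.73899341]
 [255.02174543 140.24438685]]
```

View pics/w3.png

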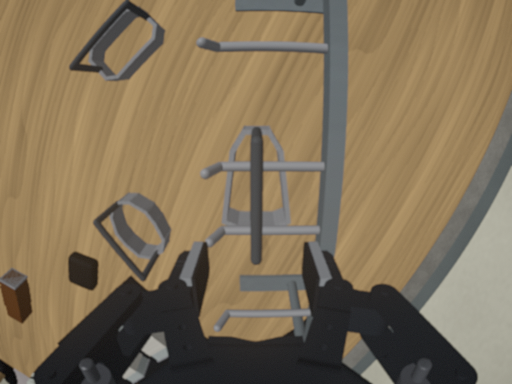

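The tapered die hangs across both prongs of hook 2 (bar at column 257, prongs at rows 167 and 230). The oval die is next.

Emit:
carry_out --plan '[[[0,0,0],-1,0.6],[[0,0,0],-1,0.6],[[0,0,0],-1,0.6],[[0,0,0],-1,0.6],[[0,0,0],-1,0.6]]'

```text
t: 8.95
ee_pos: [576.0, 241.6, 305.1]
orientation: [-0.001, 0.354, 0.935, -0.001]
wrist_force: [-0.3, 0.2, -0.7]
grip_width: 51.1
grasp_force: 0.0
```

Emit:
carry_out --plan '[[[0,0,0],-1,0.6],[[0,0,0],-1,0.6],[[0,0,0],-0.34,0.6],[[0.29,-0.6,0],0,0.6],[[0,-0.95,0],0,0.6]]'

```text
t: 9.45
ee_pos: [533.6, 195.4, 305.4]
orientation: [-0.001, 0.266, 0.964, -0.0]
wrist_force: [0.9, 0.2, 0.6]
grip_width: 51.1
grasp_force: 0.0
```

Emit:
carry_out --plan '[[[0,-1,0],0,0.6],[[0,-1,0.5],0,0.6],[[0,-1,0.7],0,0.6],[[0,-0.8,0.7],0,0.6],[[0,0,0.7],0,0.6]]'

```text
t: 9.95
ee_pos: [454.5, 62.0, 201.1]
orientation: [-0.001, 0.269, 0.963, -0.001]
wrist_force: [1.0, 0.1, 0.1]
grip_width: 51.4
grasp_force: 0.0
```

```bash
python3 -c "
from h import *
d=DIE['C'];go((d[0],d[1],104),d[2]+np.pi/2)
viewer.read_camera('wrist')
for q in('die2_bar',): print(finder.landmark_of('wrist',q))
m=lambda k:place(d,[[0,y,105] for y in (-50,0,50)])
print(fish(m(0)))
im=viewer.read_camera('wrist');cv2.imwrite('pics/w4.png',im[:,:,::-1])"
```

```text
t 9.9 pos [454.5  62.  201.1] ang 2.597 | turn units -0.05, shift units x 0.00 y 0.07 z 2.43 | w 51.4 F [1.  0.1 0.1] g 0.0
[{'at': [204.9, 260.8], 'confidence': 0.57}]
[[258.14817173 262.46007018]
 [258.21485238 207.87991978]
 [258.20634622 144.46076613]]
```

View pics/w4.png

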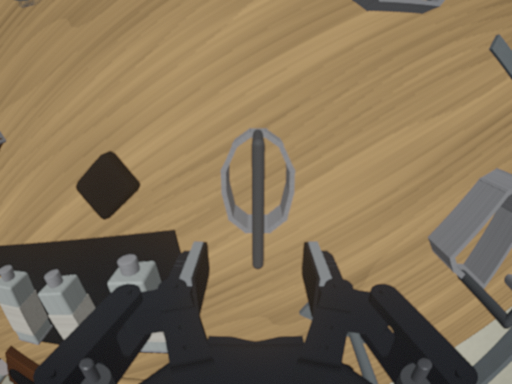

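Bar at column 258, centred between the fingers. Descend and grip.

Emit:
carry_out --plan '[[[0,0.07,0.8],0,0.6],[[0,0,0.8],0,0.6],[[0,0,0.5],0,0.6],[[0,0,0.33],0,0.6],[[0,0,0],0,0.3]]'

```text
t: 10.6
ee_pos: [457.8, 67.1, 105.1]
orientation: [-0.001, 0.267, 0.964, -0.0]
wrist_force: [-1.3, -0.2, -1.2]
grip_width: 38.0
grasp_force: 0.0
```

Emit:
carry_out --plan '[[[0,0,0],0,0],[[0,0,0],0,0],[[0,0,0],0,0],[[0,0,0],0,0],[[0,0,0],0,0]]' --force 60

```text
t: 11.1
ee_pos: [459.2, 66.2, 107.3]
orientation: [0.002, 0.267, 0.964, -0.0]
wrist_force: [-1.7, -2.6, 6.2]
grip_width: 7.7
grasp_force: 58.7
```

Emit:
carry_out --plan '[[[0,0,-0.5],0,0],[[0,0,-0.8],0,0],[[0,0,-0.8],0,0],[[0,0,-0.8],0,0],[[0,0,-0.65],0,0]]'

```text
t: 11.6
ee_pos: [457.8, 66.8, 249.0]
orientation: [0.0, 0.267, 0.964, 0.0]
wrist_force: [0.9, -0.0, -4.0]
grip_width: 7.6
grasp_force: 59.1
```

```bash
python3 -c "
from h import *
go(rk(-90,-150,248),RP);go(rk(-6,-150,248),RP)"
```

```text
t 11.6 pos [457.8  66.8 249. ] ang 2.601 | turn units 7.34, shift units x -1.07 y 2.43 z 0.03 | w 7.6 F [ 0.9 -0.  -4. ] g 59.1
t 11.6 pos [457.8  66.8 249. ] ang 2.601 | turn units 7.34, shift units x -1.07 y 4.53 z 0.03 | w 7.6 F [ 0.9 -0.  -4. ] g 59.1
```

Emit:
carry_out --plan '[[[0,0,0],0.8,0],[[0,0,0],1,0],[[0,0,0],1,0],[[0,0,0],1,0],[[0,0,0],1,0]]'

```text
t: 12.1
ee_pos: [457.3, 66.9, 246.9]
orientation: [-0.001, 0.448, 0.894, -0.0]
wrist_force: [-0.3, 0.6, -5.3]
grip_width: 8.0
grasp_force: 59.1
```

Emit:
carry_out --plan '[[[0,0,0],1,0],[[0,0,0],0.9,0],[[-0.3,0.3,0],0.64,0],[[-0.5,0.7,0],0,0],[[-0.27,0.8,0],0,0]]'

```text
t: 12.6
ee_pos: [542.1, 59.0, 247.0]
orientation: [-0.0, 0.535, 0.845, -0.0]
wrist_force: [0.8, 0.4, -2.4]
grip_width: 7.5
grasp_force: 59.1
```

Emit:
carry_out --plan '[[[0,0.5,0],0,0],[[0,0.13,0],0,0],[[0,0,0],0,0],[[0,0,0],0,0],[[0,0,0],0,0]]'

```text
t: 13.1
ee_pos: [563.4, 70.4, 247.4]
orientation: [-0.0, 0.535, 0.845, -0.0]
wrist_force: [0.2, 0.3, -4.2]
grip_width: 7.7
grasp_force: 59.1
```

```bash
python3 -c "
from h import *
go(rk(-6,-150,248),RP)"
```

```text
t 13.1 pos [563.4  70.4 247.4] ang 2.014 | turn units 0.00, shift units x -0.02 y 2.11 z -0.02 | w 7.7 F [ 0.2  0.3 -4.2] g 59.1
```

Emit:
carry_out --plan '[[[-0.02,0.5,0],0,0],[[0,0.6,0],0,0],[[0,0.6,0],0,0],[[0,0.3,0],0,0],[[0,0.11,0],0,0]]'

```text
t: 13.6
ee_pos: [641.2, 106.2, 247.4]
orientation: [-0.0, 0.534, 0.845, -0.0]
wrist_force: [-0.5, 0.5, -4.8]
grip_width: 7.7
grasp_force: 59.2
```

Emit:
carry_out --plan '[[[0,0,0.1],0,0],[[0,0,0.25],0,0],[[0,0,0.25],0,0],[[0,0,0.2],0,0],[[0,0,0.1],0,0]]'

```text
t: 14.1
ee_pos: [639.8, 105.7, 209.9]
orientation: [-0.001, 0.535, 0.845, -0.001]
wrist_force: [-5.8, -0.2, 9.0]
grip_width: 8.0
grasp_force: 60.6
```

Emit:
carry_out --plan '[[[0,0,0],0,0],[[0,0,0],0,0.1],[[0,0,0],0,0.2],[[0,0,0],0,0.3],[[0,0,0],0,0.3]]'

```text
t: 14.6
ee_pos: [641.6, 105.9, 212.6]
orientation: [0.001, 0.535, 0.845, 0.001]
wrist_force: [-0.4, -0.1, -0.5]
grip_width: 25.5
grasp_force: 0.0
```

Emit:
carry_out --plan '[[[0,0,-0.3],0,0.3],[[0,0,-0.5],0,0.3],[[0,0,-0.8],0,0.4],[[0,0,-0.7],0,0.6],[[0,0,0],0,0.6]]'

```text
t: 15.1
ee_pos: [643.3, 105.9, 310.7]
orientation: [0.005, 0.535, 0.845, 0.003]
wrist_force: [0.2, 0.5, 1.5]
grip_width: 51.4
grasp_force: 0.0
```

```bash
python3 -c "
from h import *
d=DIE['A'];go((d[0],d[1],200),d[2]+np.pi/2)
im=viewer.read_camera('wrist');cv2.imwrite('pics/w5.png',im[:,:,::-1])"
```

```text
t 15.1 pos [643.3 105.9 310.7] ang 2.014 | turn units 10.34, shift units x 1.98 y -9.08 z 2.77 | w 51.4 F [0.2 0.5 1.5] g 0.0
```

View pics/w5.png

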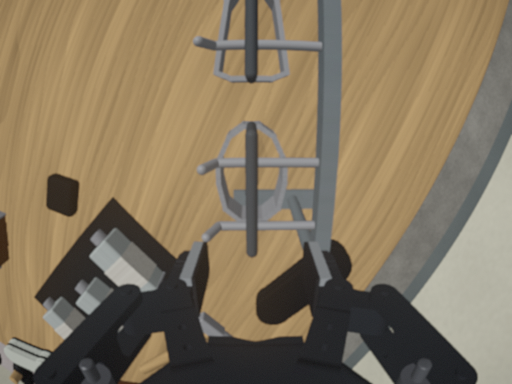

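The oval die hangs on hook 1 (bar at column 252 across prongs at rows 161 and 226). The oblong die is next.

Emit:
carry_out --plan '[[[0,0,0],1,0.6],[[0,0,0],1,0.6],[[0,0,0],1,0.6],[[0,0,0],1,0.6],[[0,0,0],1,0.6]]'

```text
t: 15.65
ee_pos: [640.4, 105.9, 302.2]
orientation: [-0.001, 0.693, 0.721, -0.001]
wrist_force: [-0.2, -0.1, -0.6]
grip_width: 51.1
grasp_force: 0.0
```

Emit:
carry_out --plan '[[[0,0,0],1,0.6],[[0,0,0],1,0.6],[[0,0,0],1,0.6],[[0,0,0],1,0.6],[[0.1,-0.4,0],1,0.6]]'

```text
t: 16.15
ee_pos: [626.8, 113.2, 301.9]
orientation: [-0.0, 0.823, 0.568, -0.001]
wrist_force: [-0.5, -0.2, 0.1]
grip_width: 51.3
grasp_force: 0.0
```

Emit:
carry_out --plan '[[[0.1,-0.6,0],0.34,0.6],[[0.2,-1,0],0,0.6],[[0.2,-1,0],0,0.6],[[0.2,-1,0],0,0.6],[[0.2,-1,0],0,0.6]]'

```text
t: 16.65
ee_pos: [467.3, 216.5, 302.4]
orientation: [-0.0, 0.829, 0.559, -0.001]
wrist_force: [-0.0, -0.0, -0.9]
grip_width: 51.4
grasp_force: 0.0
```

Emit:
carry_out --plan '[[[0.25,-1,0],0,0.6],[[0.25,-1,0.3],0,0.6],[[0.25,-1,0.5],0,0.6],[[0.2,-0.8,0.7],0,0.6],[[0,0,0.8],0,0.6]]'

```text
t: 17.15
ee_pos: [339.5, 310.0, 210.5]
orientation: [-0.001, 0.828, 0.561, 0.0]
wrist_force: [1.0, 0.1, -0.8]
grip_width: 51.2
grasp_force: 0.0
```

```bash
python3 -c "
from h import *
d=DIE['A'];go((d[0],d[1],104),d[2]+np.pi/2)
im=viewer.read_camera('wrist');cv2.imwrite('pics/w6.png',im[:,:,::-1]); print(fish(place(d,[[0,y,105] for y in (-50,0,50)])))"
```

```text
t 17.1 pos [339.5 310.  210.5] ang 1.191 | turn units 0.05, shift units x 0.09 y -0.12 z 2.66 | w 51.2 F [ 1.   0.1 -0.8] g 0.0
[[250.27558782 248.23605719]
 [250.01423174 193.05445465]
 [249.86105683 129.88206916]]
```

View pics/w6.png

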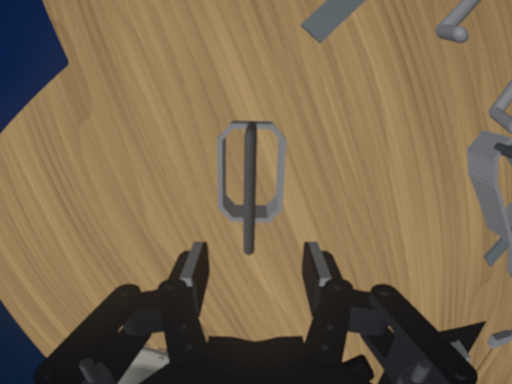

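Bar at column 250, rows 123–252, as predicted. Descend and grip.

Emit:
carry_out --plan '[[[0.09,-0.12,0.8],0,0.6],[[0,0,0.8],0,0.6],[[0,0,0.6],0,0.6],[[0,0,0.43],0,0.6],[[0,0,0],0,0.3]]'

```text
t: 17.7
ee_pos: [337.7, 311.9, 103.9]
orientation: [-0.0, 0.829, 0.559, -0.003]
wrist_force: [-0.3, 0.4, 0.1]
grip_width: 38.1
grasp_force: 0.0
```

Emit:
carry_out --plan '[[[0,0,0],0,0],[[0,0,0],0,0],[[0,0,0],0,0],[[0,0,0],0,0],[[0,0,0],0,0]]' --force 60

```text
t: 18.2
ee_pos: [340.0, 313.7, 107.5]
orientation: [-0.0, 0.829, 0.559, 0.001]
wrist_force: [-2.9, 0.0, 6.3]
grip_width: 8.2
grasp_force: 58.8
```

Emit:
carry_out --plan '[[[0,0,-0.5],0,0],[[0,0,-0.8],0,0],[[0,0,-0.8],0,0],[[0,0,-0.8],0,0],[[0,0,-0.7],0,0]]'

```text
t: 18.7
ee_pos: [339.4, 313.2, 251.6]
orientation: [0.0, 0.829, 0.559, 0.0]
wrist_force: [0.5, -0.3, -3.8]
grip_width: 7.6
grasp_force: 59.1
```

```bash
python3 -c "
from h import *
go(rk(-95,150,248),RP);go(rk(-6,150,248),RP)"
```

```text
t 18.7 pos [339.4 313.2 251.6] ang 1.186 | turn units -10.33, shift units x -0.41 y 2.35 z 0.09 | w 7.6 F [ 0.5 -0.3 -3.8] g 59.1
t 18.7 pos [339.4 313.2 251.6] ang 1.186 | turn units -10.33, shift units x -0.41 y 4.57 z 0.09 | w 7.6 F [ 0.5 -0.3 -3.8] g 59.1
```

Emit:
carry_out --plan '[[[0,0,0],-0.8,0],[[0,0,0],-1,0],[[0,0,0],-1,0],[[0,0,0],-1,0],[[0,0,0],-1,0]]'

```text
t: 19.2
ee_pos: [339.1, 313.0, 249.7]
orientation: [-0.0, 0.706, 0.708, -0.0]
wrist_force: [-0.1, 0.8, -3.8]
grip_width: 7.5
grasp_force: 59.2
```

Emit:
carry_out --plan '[[[0,0,0],-1,0],[[0,0,0],-1,0],[[0,0,0],-1,0],[[0,0,0],-1,0],[[0,0,0],-1,0]]'

```text
t: 19.7
ee_pos: [339.1, 313.0, 249.6]
orientation: [-0.0, 0.551, 0.834, -0.0]
wrist_force: [0.6, 0.5, -3.5]
grip_width: 7.9
grasp_force: 59.2
```

Emit:
carry_out --plan '[[[-0.1,0.3,0.04],-0.53,0],[[-0.2,0.7,0.04],0,0],[[-0.11,0.8,0],0,0],[[0,0.55,0],0,0],[[0,0,0],0,0]]'

```text
t: 20.2
ee_pos: [433.4, 338.3, 246.3]
orientation: [0.0, 0.535, 0.845, 0.0]
wrist_force: [-1.3, -0.7, -3.5]
grip_width: 7.8
grasp_force: 59.1
```

```bash
python3 -c "
from h import *
go(rk(-6,150,248),RP)"
```

```text
t 20.2 pos [433.4 338.3 246.3] ang 2.012 | turn units -0.02, shift units x 0.03 y 2.18 z -0.04 | w 7.8 F [-1.3 -0.7 -3.5] g 59.1
```

Emit:
carry_out --plan '[[[0.03,0.5,0],0,0],[[0,0.6,0],0,0],[[0,0.6,0],0,0],[[0,0.35,0],0,0],[[0,0.13,0],0,0]]'

```text
t: 20.7
ee_pos: [510.0, 376.5, 246.3]
orientation: [-0.0, 0.535, 0.845, -0.001]
wrist_force: [-0.2, -0.8, -3.4]
grip_width: 8.0
grasp_force: 59.2
```

Emit:
carry_out --plan '[[[0,0,0.1],0,0],[[0,0,0.25],0,0],[[0,0,0.25],0,0],[[0,0,0.2],0,0],[[0,0,0.08],0,0]]'

```text
t: 21.2
ee_pos: [508.6, 376.0, 210.2]
orientation: [-0.001, 0.535, 0.845, -0.001]
wrist_force: [-4.2, -2.9, 5.5]
grip_width: 7.7
grasp_force: 60.1
```

Emit:
carry_out --plan '[[[0,0,0],0,0],[[0,0,0],0,0.1],[[0,0,0],0,0.2],[[0,0,0],0,0.3],[[0,0,0],0,0.3]]'

```text
t: 21.7
ee_pos: [510.4, 376.8, 213.0]
orientation: [0.001, 0.535, 0.845, 0.001]
wrist_force: [-0.4, 0.8, 0.3]
grip_width: 25.5
grasp_force: 0.0
```

Emit:
carry_out --plan '[[[0,0,-0.3],0,0.3],[[0,0,-0.5],0,0.3],[[0,0,-0.8],0,0.4],[[0,0,-0.7],0,0.6],[[0,0,0],0,1]]'

```text
t: 22.2
ee_pos: [512.0, 377.6, 311.0]
orientation: [0.003, 0.535, 0.845, 0.005]
wrist_force: [0.6, 0.4, 0.7]
grip_width: 62.1
grasp_force: 0.0
```

Run:
```python
from h import *
go((300,300,300),2)
im=viewer.read_camera('wrist')
im2=np.mean([viewer.read_camera('top').astype(float) for _ in range(4)],0).clip(0,255).astype(np.uint8)
c=cv2.resize(im2[125:275,270:450],None,fx=3,fy=3,interpolation=cv2.INTER_CUBIC)
cv2.imwrite('pics/mt.png',im2[:,:,::-1])
o=np.zeros((450,540+260,3),np.uint8); o[:,:540]=c[:,:,::-1]; o[:384,540:]=im[:,126:386,::-1]
cv2.imwrite('pics/w7.png',o)
```

```text
t 22.2 pos [512.  377.6 311. ] ang 2.013 | turn units 0.16, shift units x 0.44 y -5.63 z 0.28 | w 62.1 F [0.6 0.4 0.7] g 0.0
```

View pics/w7.png

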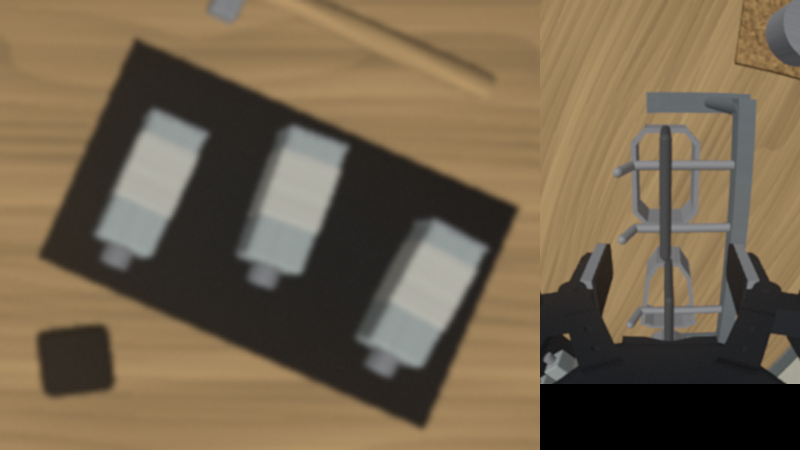

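The oblong die hangs on hook 3, its bar across prongs at rows 165 and 228. The mat crop gives tin top-face corners: T1 (155,108), (210,128), (153,258), (95,235); T2 (290,124), (349,146), (300,275); T3 (432,218), (490,245), (425,370). Next I'll fit the tins and the mat.

```bash
cat >> h.py <<'E'
U=lambda a:(np.array(a,float)-.8)/3+[270,125]
E
python3 - <<'E'
from h import *
p,r=fit(lambda p:[[110,190,4],[110,-190,4],[-110,-190,4],[-110,190,4]],{'top':U([(135,38),(518,208),(427,428),(40,257)])},[590,-180,-.42]); print('mat',p.round(3),r)
M=p
FR,CR,FL,CL=[-60,26,56],[60,26,56],[-60,-26,56],[60,-26,56]
for n,P,o in [('T1',[FL,FR,CR,CL],[(155,108),(210,128),(153,258),(95,235)]),('T2',[FL,FR,CR],[(290,124),(349,146),(300,275)]),('T3',[FL,FR,CR],[(432,218),(490,245),(425,370)])]:
    p,r=fit(lambda p:P,{'top':U(o)},[590,-180,2.72])
    d=p[:2]-M[:2];c,s=np.cos(M[2]),np.sin(M[2])
    print(n,p.round(3),r,'in mat',(c*d[0]+s*d[1]).round(),(-s*d[0]+c*d[1]).round())
for q in('top','scene'):
    viewer.read_camera(q); print([(d['at'],d['confidence']) for d in finder.landmark_of(q,'tin1')])
E
```

```text
mat [ 4.87143e+02 -2.76204e+02 -4.04000e-01] [ 0.1 -0.3  1.2 -0.8 -0.3  0.6 -0.7  0.3]
T1 [ 526.759 -155.654    2.732] [-0.3 -0.2 -0.4  1.3 -0.  -0.1  1.  -0.6] in mat -11.0 126.0
T2 [ 513.449 -278.791 -606.677] [ 0.4  0.2 -0.4 -0.1  0.  -0. ] in mat 25.0 8.0
T3 [ 548.56  -222.675 -652.308] [-41.9 -19.1 -69.6 -10.1 -89.8 -71.3] in mat 35.0 73.0
[([187.3, 316.3], 0.98), ([223.1, 410.4], 0.9), ([191.3, 367.9], 0.89), ([308.8, 364.7], 0.7)]
[([181.8, 186.9], 0.59), ([125.3, 219.1], 0.57), ([193.2, 220.1], 0.56)]
```

Run:
```python
from h import *
FR,CR,FL=[-60,26,56],[60,26,56],[-60,-26,56]
for n,o,p0 in [('T2',[(290,124),(349,146),(300,275)],[513,-279,2.79]),('T3',[(432,218),(490,245),(425,370)],[460,-390,2.72])]:
    p,r=fit(lambda p:[FL,FR,CR],{'top':U(o)},p0); print(n,p.round(3),r)
p=(526.8,-155.7,2.732); g=place(p,[[45,0,0]])[0]; print(g); go((g[0],g[1],200),2.732)
```

```text
T2 [ 513.449 -278.791    2.792] [ 0.4  0.2 -0.4 -0.1  0.  -0. ]
T3 [ 433.625 -394.133    2.678] [ 0.5  0.  -0.8  0.2  0.2 -0.2]
[ 485.52225965 -137.77939309    0.        ]
t 22.6 pos [509.5 376.4 302.9] ang 2.013 | turn units -8.99, shift units x -4.57 y -12.03 z 2.57 | w 85.4 F [ 0.2 -1.   0.5] g 0.0
```

Emit:
carry_out --plan '[[[0,0,0],-1,1],[[0,0,0],-1,1],[[0,0,0],-1,1],[[0,0,0],-1,1],[[0,0,0],-1,1]]'

```text
t: 23.15
ee_pos: [509.7, 376.5, 303.4]
orientation: [-0.0, 0.355, 0.935, -0.0]
wrist_force: [0.2, 0.4, 0.2]
grip_width: 85.1
grasp_force: 0.0
```

Emit:
carry_out --plan '[[[0,0,0],-1,1],[[0,0,0],-1,1],[[0,0,0],-1,1],[[0,0,0],-1,1],[[-0.17,-0.4,0],0,1]]'

```text
t: 23.65
ee_pos: [509.2, 360.1, 303.2]
orientation: [-0.0, 0.201, 0.98, 0.0]
wrist_force: [-0.1, -1.1, -0.8]
grip_width: 85.3
grasp_force: 0.0
```

Emit:
carry_out --plan '[[[-0.36,-0.95,0],0,1],[[-0.36,-0.95,0],0,1],[[-0.36,-0.95,0],0,1],[[-0.36,-0.95,0],0,1],[[-0.36,-0.95,0],0,1]]'

```text
t: 24.15
ee_pos: [499.8, 154.7, 303.6]
orientation: [-0.0, 0.203, 0.979, -0.0]
wrist_force: [0.7, -0.3, 0.1]
grip_width: 85.6
grasp_force: 0.0
```

Emit:
carry_out --plan '[[[-0.36,-0.95,0],0,1],[[-0.36,-0.95,0],0,1],[[-0.36,-0.95,0],0,1],[[-0.36,-0.95,0],0,1],[[-0.36,-0.95,0],0,1]]'

```text
t: 24.65
ee_pos: [490.3, -48.3, 303.8]
orientation: [0.0, 0.203, 0.979, 0.0]
wrist_force: [0.8, 0.1, -0.2]
grip_width: 85.6
grasp_force: 0.0
```

Emit:
carry_out --plan '[[[-0.36,-0.95,0.3],0,1],[[-0.36,-0.95,0.6],0,1],[[-0.08,-0.23,0.7],0,1],[[0,0,0.7],0,1],[[0,0,0.27],0,1]]'

```text
t: 25.15
ee_pos: [484.4, -137.3, 197.8]
orientation: [-0.003, 0.204, 0.979, 0.001]
wrist_force: [-0.4, 0.4, -0.8]
grip_width: 85.4
grasp_force: 0.0
```

Run:
```python
from h import *
p=(526.8,-155.7,2.732); g=place(p,[[45,0,0]])[0]; go((g[0],g[1],34),2.732)
im=viewer.read_camera('wrist');cv2.imwrite('pics/w8.png',im[:,:,::-1]); print(fish(place(p,[[-60,26,56],[60,26,56],[60,-26,56],[-60,-26,56],[78,0,30]])).round())
```

```text
t 25.1 pos [ 484.4 -137.3  197.8] ang 2.732 | turn units -0.00, shift units x -0.03 y -0.00 z 4.10 | w 85.4 F [-0.4  0.4 -0.8] g 0.0
[[231. 281.]
 [227. 173.]
 [283. 173.]
 [279. 281.]
 [255. 149.]]
```

View pics/w8.png

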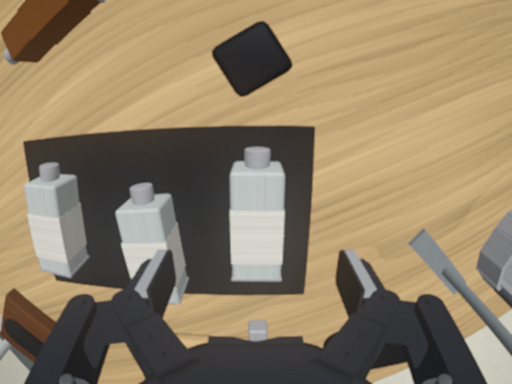

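Wrist view: the right tin T1 lies between the fingers, cap at (257,157), foot edge at row 281, matching the prediction. Descend and grip lightly.

Emit:
carry_out --plan '[[[-0.03,0,0.8],0,1],[[0,0,0.9],0,1],[[0,0,0.9],0,1],[[0,0,0.9],0,1],[[0,0,0.6],0,1]]'

```text
t: 25.7
ee_pos: [487.4, -137.5, 36.0]
orientation: [-0.0, 0.202, 0.979, 0.0]
wrist_force: [0.0, -0.2, -0.1]
grip_width: 85.3
grasp_force: 0.0
```

Emit:
carry_out --plan '[[[0,0,0],0,0.8],[[0,0,0],0,0.7],[[0,0,0],0,0.5],[[0,0,0],0,0.4],[[0,0,0],0,0.4]]' --force 25

```text
t: 26.2
ee_pos: [489.2, -138.9, 39.5]
orientation: [0.002, 0.203, 0.979, -0.001]
wrist_force: [0.0, 1.6, 7.1]
grip_width: 51.8
grasp_force: 28.8
```

Run:
```python
from h import *
p=(526.8,-155.7,2.732); g=place(p,[[45,0,0]])[0]; go((g[0],g[1],34),2.732)
th=np.radians(np.arange(0,91,9)); h0=30
P=np.c_[105*np.cos(th)-h0*np.sin(th),105*np.sin(th)+h0*np.cos(th)]
print((np.diff(P,axis=0)/40).round(2))
```

```text
t 26.2 pos [ 489.2 -138.9   39.5] ang 2.733 | turn units 0.01, shift units x 0.10 y -0.01 z 0.14 | w 51.8 F [0.  1.6 7.1] g 28.8
[[-0.15  0.4 ]
 [-0.21  0.37]
 [-0.27  0.34]
 [-0.32  0.29]
 [-0.36  0.24]
 [-0.39  0.18]
 [-0.41  0.11]
 [-0.43  0.05]
 [-0.43 -0.02]
 [-0.42 -0.09]]
```

Emit:
carry_out --plan '[[[-0.07,0,-0.2],0,0.4],[[-0.08,0,-0.2],0,0.4],[[-0.1,0,-0.19],0,0.4],[[-0.11,0,-0.18],0,0.4],[[-0.13,0,-0.17],0,0.4]]'

```text
t: 26.7
ee_pos: [505.8, -146.2, 75.5]
orientation: [0.0, 0.203, 0.979, -0.0]
wrist_force: [0.0, 0.3, -2.7]
grip_width: 51.7
grasp_force: 27.7
```

Emit:
carry_out --plan '[[[-0.14,0,-0.17],0,0.4],[[-0.16,0,-0.15],0,0.4],[[-0.16,0,-0.14],0,0.4],[[-0.18,0,-0.12],0,0.4],[[-0.18,0,-0.12],0,0.4]]'

```text
t: 27.2
ee_pos: [536.0, -159.2, 103.0]
orientation: [-0.0, 0.203, 0.979, 0.0]
wrist_force: [0.3, -0.4, -2.3]
grip_width: 51.9
grasp_force: 27.7
```

Emit:
carry_out --plan '[[[-0.19,0,-0.1],0,0.4],[[-0.2,0,-0.08],0,0.4],[[-0.2,0,-0.06],0,0.4],[[-0.21,0,-0.05],0,0.4],[[-0.21,0,-0.03],0,0.4]]'

```text
t: 27.7
ee_pos: [573.2, -175.3, 115.5]
orientation: [-0.0, 0.203, 0.979, 0.0]
wrist_force: [-0.4, 0.4, -1.9]
grip_width: 51.9
grasp_force: 27.7
```

Run:
```python
from h import *
go((480,-140,100),2.732)
im=viewer.read_camera('scene');w=viewer.read_camera('wrist')
c=cv2.resize(im[80:240,110:270],(576,576),interpolation=cv2.INTER_CUBIC)
cv2.imwrite('pics/s9.png',c[:,:,::-1])
```

```text
t 27.7 pos [ 573.2 -175.3  115.5] ang 2.733 | turn units 0.01, shift units x 2.49 y -0.12 z 0.39 | w 51.9 F [-0.4  0.4 -1.9] g 27.7
```

View pics/s9.png

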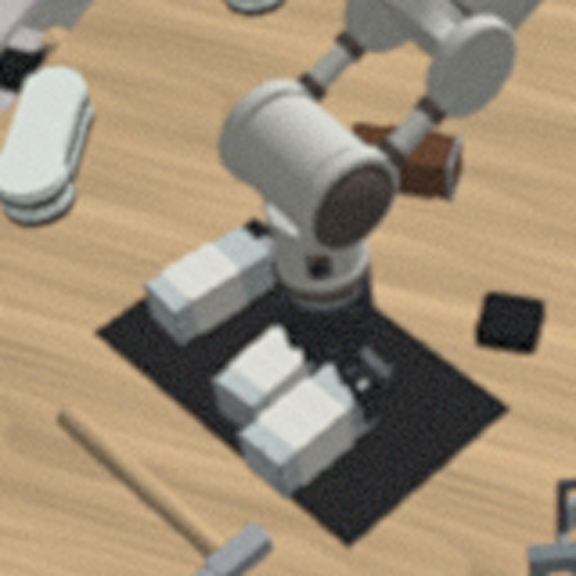

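The scene crop shows T1 still held level by the gripper at about (300,430): the pads' friction kept it from swinging. I'll go back lower over the mat and relax the grip so the foot swings down.

Emit:
carry_out --plan '[[[0.3,0,0],0,0.4],[[0.4,0,0.1],0,0.4],[[0.4,0,0.3],0,0.4],[[0.3,0,0.3],0,0.4],[[0.2,0,0.2],0,0.4]]' --force 20

```text
t: 28.3
ee_pos: [512.3, -148.8, 78.3]
orientation: [-0.001, 0.203, 0.979, 0.0]
wrist_force: [-0.4, 0.3, -2.3]
grip_width: 51.5
grasp_force: 27.7
```

Emit:
carry_out --plan '[[[0,0,0],0,0.5],[[0,0,0],0,0.58]]' --force 20

```text
t: 28.5
ee_pos: [514.3, -149.9, 79.9]
orientation: [0.0, 0.203, 0.979, -0.0]
wrist_force: [0.3, -0.4, -2.3]
grip_width: 51.5
grasp_force: 27.6
```

Emit:
carry_out --plan '[[[0,0,0],0,0.595]]' --force 20

```text
t: 28.6
ee_pos: [514.9, -150.3, 80.4]
orientation: [0.001, 0.203, 0.979, -0.0]
wrist_force: [0.2, 0.3, -1.8]
grip_width: 51.7
grasp_force: 27.6
```

Emit:
carry_out --plan '[[[0,0,0],0,0.602]]' --force 20

```text
t: 28.7
ee_pos: [514.8, -150.2, 80.3]
orientation: [0.001, 0.203, 0.979, -0.0]
wrist_force: [-0.2, -0.5, -2.5]
grip_width: 51.6
grasp_force: 27.6
```

Emit:
carry_out --plan '[[[0,0,0],0,0.606]]'

```text
t: 28.8
ee_pos: [514.4, -150.0, 80.0]
orientation: [0.001, 0.203, 0.979, -0.0]
wrist_force: [-0.9, 0.2, -2.3]
grip_width: 51.9
grasp_force: 16.4
```

Emit:
carry_out --plan '[[[0,0,0],0,0.609]]'

```text
t: 28.9
ee_pos: [514.3, -149.9, 79.9]
orientation: [0.001, 0.203, 0.979, -0.0]
wrist_force: [1.7, 0.7, -2.6]
grip_width: 52.1
grasp_force: 3.7
```

Emit:
carry_out --plan '[[[0,0,0],0,0.612]]'

```text
t: 29.0
ee_pos: [514.4, -149.9, 80.0]
orientation: [0.001, 0.203, 0.979, -0.0]
wrist_force: [0.1, -0.4, 0.3]
grip_width: 52.4
grasp_force: 0.0
```

Emit:
carry_out --plan '[[[0,0,0],0,0.5],[[0,0,0],0,0.5]]'

```text
t: 29.2
ee_pos: [514.1, -149.8, 79.8]
orientation: [0.0, 0.203, 0.979, -0.0]
wrist_force: [-0.6, 0.2, 0.3]
grip_width: 42.4
grasp_force: 0.0
```

Run:
```python
from h import *
go((480,-140,100),2.732)
w=viewer.read_camera('wrist'); im=viewer.read_camera('scene')
c=cv2.resize(im[100:240,110:250],(384,384),interpolation=cv2.INTER_CUBIC)
cv2.imwrite('pics/s10.png',np.hstack([w[:,50:450],c])[:,:,::-1])
```

```text
t 29.2 pos [ 514.1 -149.8   79.8] ang 2.733 | turn units 0.01, shift units x 0.88 y -0.11 z -0.50 | w 42.4 F [-0.6  0.2  0.3] g 0.0
```

View pics/s10.png

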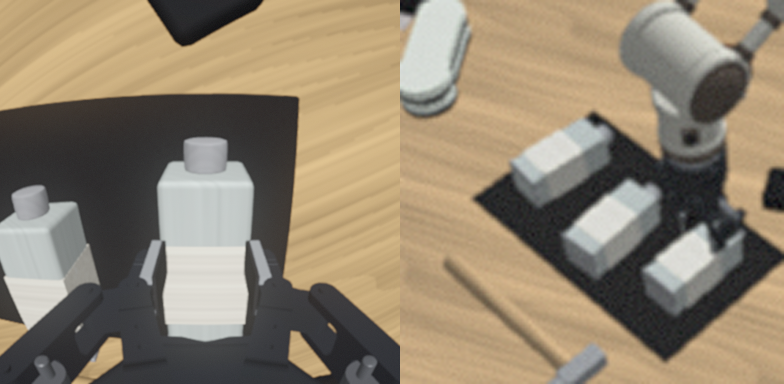

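Wrist and scene: T1 dropped flat onto the mat under the gripper (cap at (205,155) in the crop), still aligned; nothing else moved. My view budget is used up, so I'll go on with numeric measurements. First, open and rise to find T1 again.

Emit:
carry_out --plan '[[[0,0,-0.4],0,1],[[0,0,-0.8],0,1],[[0,0,-0.8],0,1],[[0,0,-0.8],0,1],[[0,0,0],0,1]]'

```text
t: 29.8
ee_pos: [516.7, -151.1, 197.0]
orientation: [0.005, 0.203, 0.979, -0.002]
wrist_force: [-0.1, -0.6, 0.2]
grip_width: 85.7
grasp_force: 0.0
```

```bash
cat >> h.py <<'E'
def ray(px,cam,z):
    i=viewer.camera_info(cam) if cam=='wrist' else I[cam]; K=np.array(i['K']); x=(px[0]-K[0,2])/K[0,0]; y=(px[1]-K[1,2])/K[1,1]
    if cam=='wrist':
        r=np.hypot(x,y); d=np.array([np.sin(r)*x/r,np.sin(r)*y/r,np.cos(r)])
    else: d=np.array([x,y,1.])
    R=np.array(i['R']); o=-R.T@i['t']; d=R.T@d; return (o+d*(z-o[2])/d[2])[:2]
def tins(z=30,cams=('top','wrist')):
    for c in cams:
        viewer.read_camera(c)
        for d in finder.landmark_of(c,'tin1'): print(c,round(d['confidence'],2),ray(d['at'][::-1],c,z).round(1),d['at'])
def mask():
    """pale blobs on the mat in the top view: minAreaRect"""
    im=viewer.read_camera('top'); g=cv2.cvtColor(im,cv2.COLOR_RGB2HSV); m=((g[...,2]>120)&(g[...,1]<60)).astype(np.uint8)
    m[:125]=0;m[275:]=0;m[:,:270]=0;m[:,450:]=0
    n,l,s,c=cv2.connectedComponentsWithStats(m)
    for k in range(1,n):
        if s[k,4]>150: print('blob',s[k].tolist(),cv2.minAreaRect(np.argwhere(l==k)[:,::-1].astype(np.float32)))
E
python3 - <<'E'
from h import *
go((500,-144,34),2.732); tins(); mask()
E
```

```text
t 29.8 pos [ 516.7 -151.1  197. ] ang 2.733 | turn units 0.01, shift units x 0.45 y -0.00 z 4.08 | w 85.7 F [-0.1 -0.6  0.2] g 0.0
top 0.93 [ 205.6 -272.3] [308.8, 363.3]
top 0.89 [ 438.9 -398.6] [220.5, 411.4]
top 0.69 [ 539.2 -157.3] [181.6, 320.3]
wrist 0.85 [ 434.8 -398.7] [204.4, 45.2]
wrist 0.78 [ 513.7 -281.2] [227.5, 146.2]
wrist 0.63 [ 531.  -156.4] [199.0, 256.1]
blob [312, 148, 66, 64, 2225] ((342.99835205078125, 180.6180419921875), (59.59953689575195, 43.24205780029297), 31.75948143005371)
blob [364, 179, 24, 32, 301] ((377.0067443847656, 194.70469665527344), (9.503090858459473, 34.40774154663086), 34.99202346801758)
blob [308, 191, 17, 19, 189] ((315.78997802734375, 199.52999877929688), (17.39482879638672, 16.12203598022461), 81.8698959350586)
blob [393, 199, 38, 50, 943] ((410.4075927734375, 225.58596801757812), (21.069494247436523, 52.19488525390625), 28.610458374023438)
blob [272, 220, 40, 32, 527] ((291.6922912597656, 238.96151733398438), (26.07090950012207, 38.551666259765625), 33.6900634765625)
blob [307, 241, 38, 20, 315] ((325.4000244140625, 246.7000274658203), (37.11872863769531, 16.099689483642578), 26.56505012512207)
blob [332, 253, 22, 22, 235] ((343.15386962890625, 265.26922607421875), (9.984603881835938, 26.9029598236084), 33.690067291259766)
```

```bash
cat >> h.py <<'E'
def edges(c0,psi):
    """foot edge and side edges of a lying tin near c0, from the wrist picture, sampling lines on plane z=56"""
    im=cv2.cvtColor(viewer.read_camera('wrist'),cv2.COLOR_RGB2GRAY).astype(np.float32); i=viewer.camera_info('wrist')
    ux=np.array([np.cos(psi),np.sin(psi)]); uy=np.array([-ux[1],ux[0]])
    def prof(a,b,offs,u,v):
        s=np.arange(a,b,.5); P=np.array([[*(np.array(c0)+q*u+o*v),56] for q in s for o in offs]); p=fish(P,i).astype(np.float32)
        g=cv2.remap(im,p[:,:1],p[:,1:],cv2.INTER_LINEAR).reshape(len(s),len(offs)).mean(1); g=np.gradient(cv2.GaussianBlur(g[:,None],(1,9),0)[:,0]); return s,g
    s,g=prof(-90,-35,(-12,-6,0,6,12),ux,uy); print('foot at',s[g.argmax()],g.max())
    for o in (-45,35):
        s,g=prof(-50,0,(o-4,o,o+4),uy,ux); a=s[g.argmax()]; s,g=prof(0,50,(o-4,o,o+4),uy,ux); print('sides at x',o,':',a,s[g.argmin()])
E
python3 - <<'E'
from h import *
edges((531,-155.5),2.732)
E
```

```text
foot at -63.5 14.404064
sides at x -45 : -24.0 28.0
sides at x 35 : -24.0 27.5
```

Run:
```python
from h import *
go((487.6,-138.8,36),2.732)
```

```text
t 30.1 pos [ 513.  -149.2  189.9] ang 2.733 | turn units 0.01, shift units x 0.68 y -0.01 z 3.85 | w 85.4 F [ 0.1 -0.6 -0.5] g 0.0
```

Emit:
carry_out --plan '[[[0.3,0,0.8],0,1],[[0.38,0,0.9],0,1],[[0,0,0.9],0,1],[[0,0,0.8],0,1],[[0,0,0.45],0,1]]'

```text
t: 30.6
ee_pos: [486.2, -137.3, 33.6]
orientation: [-0.003, 0.203, 0.979, 0.001]
wrist_force: [-0.6, 0.3, 0.2]
grip_width: 85.3
grasp_force: 0.0
```

Emit:
carry_out --plan '[[[0,0,0],0,0.8],[[0,0,0],0,0.7],[[0,0,0],0,0.59],[[0,0,0],0,0.58],[[0,0,0],0,0.58]]' --force 20

```text
t: 31.1
ee_pos: [489.5, -139.1, 38.5]
orientation: [0.001, 0.203, 0.979, -0.0]
wrist_force: [-0.7, 0.2, 1.3]
grip_width: 51.6
grasp_force: 21.9
```

Emit:
carry_out --plan '[[[-0.1,0,-0.3],0,0.58],[[-0.2,0,-0.5],0,0.58],[[-0.3,0,-0.5],0,0.58],[[0,0,-0.5],0,0.58],[[0,0,-0.2],0,0.58]]'

```text
t: 31.6
ee_pos: [512.6, -149.2, 120.5]
orientation: [0.002, 0.203, 0.979, -0.001]
wrist_force: [0.7, 0.3, -2.2]
grip_width: 51.8
grasp_force: 22.0
```

Emit:
carry_out --plan '[[[0,0,0],0,0.603],[[0,0,0],0,0.606],[[0,0,0],0,0.606]]'

```text
t: 31.9
ee_pos: [509.9, -147.7, 116.1]
orientation: [-0.001, 0.203, 0.979, 0.0]
wrist_force: [-0.1, -0.7, -2.3]
grip_width: 51.7
grasp_force: 16.6
```

Run:
```python
from h import *
go((487.6,-138.8,36),2.732)
s,p,M=pose(); print(s['wrist_torque'])
psi=2.732;u=np.array([np.cos(psi),np.sin(psi),0])
for a in range(0,100,15):
    t=np.radians(a); print(a,fish([p-50*(u*np.cos(t)+np.array([0,0,1])*np.sin(t))]).round()[0])
viewer.read_camera('wrist')
print([(d['at'],round(d['confidence'],2)) for d in finder.landmark_of('wrist','tin1')])
print([(np.round(d['rect']),round(d['confidence'],2)) for d in finder.search_frame('wrist','tin1')])
```

```text
t 31.9 pos [ 509.9 -147.7  116.1] ang 2.733 | turn units 0.01, shift units x 0.60 y -0.02 z 2.00 | w 51.7 F [-0.1 -0.7 -2.3] g 16.6
[0.04576943 0.14857191 0.0073019 ]
0 [256. 340.]
15 [256. 323.]
30 [256. 305.]
45 [256. 286.]
60 [256. 266.]
75 [256. 247.]
90 [256. 228.]
[([331.1, 253.8], 0.78), ([232.0, 8.8], 0.62)]
[(array([ 69., 180., 164., 333.]), 0.94), (array([200., 202., 315., 342.]), 0.86), (array([ 0.,  1., 23., 28.]), 0.85), (array([  0., 157.,  50., 298.]), 0.75), (array([193.,   0., 304.,  61.]), 0.21)]
```

Wrist torque (0.155 N m) and the landmark row both give the tin's angle, which is near level. I'll relax the grip gradually.

Emit:
carry_out --plan '[[[0,0,0],0,0.6075]]'

```text
t: 32.15
ee_pos: [510.6, -148.2, 117.0]
orientation: [-0.0, 0.203, 0.979, 0.0]
wrist_force: [0.3, -0.6, -1.9]
grip_width: 52.1
grasp_force: 8.0
```

Emit:
carry_out --plan '[[[0,0,0],0,0.6083]]'

```text
t: 32.25
ee_pos: [511.0, -148.4, 117.4]
orientation: [0.0, 0.203, 0.979, -0.0]
wrist_force: [0.9, 0.0, -1.3]
grip_width: 52.2
grasp_force: 3.1
```

Run:
```python
from h import *
s=arm.sense(); print(s['wrist_torque'],s['wrist_force'],s['grasp_force'],s['grip_width'])
```

```text
[-0.00440103 -0.05917832  0.00163938] [ 0.90520312  0.00882618 -1.25185874] 3.142576552927494 52.249112027504836
```

Emit:
carry_out --plan '[[[0,0,0],0,0.6078]]'

```text
t: 32.35
ee_pos: [511.0, -148.4, 117.6]
orientation: [0.0, 0.203, 0.979, -0.0]
wrist_force: [-1.6, 0.2, 3.4]
grip_width: 51.8
grasp_force: 3.8
```

```bash
cat >> h.py <<'E'
def ang(L,psi):
    s,p,M=pose(); print('tq',np.round(s['wrist_torque'],3),'F',np.round(s['wrist_force'],1),'g',round(s['grasp_force'],1),'z',p[2].round(1))
    u=np.array([np.cos(psi),np.sin(psi),0])
    R=np.array([fish([p-L*(u*np.cos(t)+np.array([0,0,1])*np.sin(t))])[0,1] for t in np.radians(range(0,121))])
    viewer.read_camera('wrist')
    for d in finder.landmark_of('wrist','tin1'):
        if 200<d['at'][1]<310: print('angle',np.abs(R-d['at'][0]).argmin(),d)
    print([(np.round(d['rect']).tolist(),round(d['confidence'],2)) for d in finder.search_frame('wrist','tin1')])
E
python3 - <<'E'
from h import *
ang(50,2.732)
E
```

```text
tq [ 0.081  0.387 -0.047] F [-1.6  0.2  3.4] g 3.8 z 117.6
angle 69 {'at': [254.4, 257.6], 'confidence': 0.57}
[([70.0, 175.0, 164.0, 300.0], 0.68), ([203.0, 189.0, 314.0, 298.0], 0.61), ([1.0, 0.0, 24.0, 31.0], 0.61), ([0.0, 154.0, 53.0, 296.0], 0.58)]
```

Emit:
carry_out --plan '[[[0,0,0],0,0.6065],[[-0.1,0,0],0,0.6065],[[-0.2,0,0.02],0,0.6065],[[-0.25,0,0.02],0,0.6065],[[0,0,0],0,0.6065]]'

```text
t: 33.0
ee_pos: [533.2, -158.3, 117.4]
orientation: [0.002, 0.203, 0.979, -0.001]
wrist_force: [-0.0, -0.5, 7.3]
grip_width: 51.9
grasp_force: 7.5
```

Run:
```python
from h import *
ang(50,2.732)
```

```text
tq [-0.16  -0.095 -0.033] F [-0.  -0.5  7.3] g 7.5 z 117.4
angle 81 {'at': [238.5, 258.3], 'confidence': 0.62}
[([199.0, 188.0, 313.0, 303.0], 0.96), ([0.0, 131.0, 45.0, 274.0], 0.86), ([64.0, 150.0, 165.0, 297.0], 0.76)]
```

Emit:
carry_out --plan '[[[-0.15,0,0],0,0.607],[[-0.15,0,0],0,0.607],[[0,0,0],0,0.607],[[0,0,0],0,0.607]]'

```text
t: 33.55
ee_pos: [542.8, -162.4, 116.5]
orientation: [0.001, 0.203, 0.979, -0.0]
wrist_force: [0.7, -1.3, 4.5]
grip_width: 51.9
grasp_force: 7.6
```

Run:
```python
from h import *
ang(50,2.732)
```

```text
tq [-0.234 -0.183  0.031] F [ 0.7 -1.3  4.5] g 7.6 z 116.5
angle 85 {'at': [233.5, 257.7], 'confidence': 0.69}
[([62.0, 137.0, 165.0, 302.0], 0.91), ([198.0, 189.0, 315.0, 305.0], 0.66), ([0.0, 121.0, 41.0, 268.0], 0.59)]
```

Emit:
carry_out --plan '[[[0,0,0],0,0.612],[[0,0,0],0,0.62],[[0,0,0],0,0.65],[[0,0,0],0,0.75],[[0,0,0],0,0.9]]'

```text
t: 34.2
ee_pos: [541.8, -161.7, 115.6]
orientation: [-0.0, 0.203, 0.979, 0.0]
wrist_force: [0.1, -0.3, 0.6]
grip_width: 76.3
grasp_force: 0.0
```

Emit:
carry_out --plan '[[[0,0,0],0,1],[[0,0,-0.3],0,1],[[0,0,-0.8],0,1],[[0,0,-0.8],0,1],[[0,0,-0.6],0,1]]'

```text
t: 34.7
ee_pos: [542.8, -162.2, 219.3]
orientation: [0.002, 0.203, 0.979, -0.0]
wrist_force: [0.3, 0.4, -0.2]
grip_width: 85.5
grasp_force: 0.0
```

Run:
```python
from h import *
s,p,M=pose()
tins(64); tins(30)
print('if upright at TCP xy: wrist px of body top corners, cap top')
a=(p[0],p[1],2.732); print(fish(place(a,[[-26,-26,124],[-26,26,124],[26,26,124],[26,-26,124],[0,0,142]])).round())
im=viewer.read_camera('wrist'); cv2.imwrite('pics/n1.png',im[:,:,::-1])
print([(np.round(d['rect']).tolist(),round(d['confidence'],2)) for d in finder.search_frame('wrist','tin1')])
```

```text
top 0.77 [ 515.3 -271.1] [190.3, 366.0]
top 0.69 [ 204.3 -262.3] [311.9, 362.3]
top 0.6 [ 436.9 -386.4] [221.3, 410.9]
top 0.48 [ 563.3 -164.8] [171.3, 324.9]
wrist 0.97 [ 560.1 -168. ] [200.4, 257.2]
wrist 0.74 [ 505.6 -259.1] [187.4, 153.4]
wrist 0.68 [ 436.5 -360.3] [168.6, 56.4]
top 0.8 [ 520.8 -285.9] [189.1, 368.7]
top 0.61 [ 199.4 -271.3] [311.2, 362.9]
top 0.58 [ 432.  -393.9] [223.1, 409.6]
top 0.55 [ 562.9 -175.5] [172.8, 327.2]
wrist 0.8 [ 436.5 -399. ] [176.5, 51.9]
wrist 0.78 [ 511.7 -278.4] [191.9, 150.9]
wrist 0.7 [ 575.1 -172.1] [205.3, 258.8]
if upright at TCP xy: wrist px of body top corners, cap top
[[288. 238.]
 [223. 238.]
 [221. 176.]
 [290. 176.]
 [256. 217.]]
[([23.0, 114.0, 83.0, 230.0], 0.86), ([223.0, 169.0, 291.0, 261.0], 0.7), ([116.0, 125.0, 186.0, 251.0], 0.64), ([324.0, 279.0, 447.0, 335.0], 0.6), ([17.0, 0.0, 68.0, 21.0], 0.57)]
```

Run:
```python
from h import *
for c in [(560,-168),(556,-167),(552,-165)]:
  print(c,fish(place((*c,2.732),[[x,y,z] for z in (124,4) for x,y in ((-26,-26),(-26,26),(26,26),(26,-26))]+[[0,0,142]])).round().tolist())
  print(proj(place((*c,2.732),[[0,0,64]]),I['scene']))
tins(64,('scene',))
```

```text
(560, -168) [[288.0, 256.0], [226.0, 256.0], [224.0, 198.0], [291.0, 198.0], [278.0, 205.0], [235.0, 205.0], [234.0, 163.0], [279.0, 163.0], [258.0, 239.0]]
[[209.64065433 195.44334833]]
(556, -167) [[288.0, 252.0], [225.0, 252.0], [223.0, 193.0], [291.0, 193.0], [278.0, 202.0], [234.0, 202.0], [234.0, 160.0], [279.0, 160.0], [257.0, 234.0]]
[[210.38456933 194.61497322]]
(552, -165) [[288.0, 247.0], [225.0, 247.0], [223.0, 187.0], [291.0, 187.0], [278.0, 199.0], [235.0, 199.0], [234.0, 156.0], [279.0, 156.0], [257.0, 229.0]]
[[211.40061352 193.86843977]]
scene 0.96 [ 560.7 -164.2] [195.9, 210.6]
scene 0.87 [ 540.9 -262.1] [183.8, 186.5]
scene 0.84 [ 442.5 -370.7] [155.4, 170.6]
scene 0.66 [484.2 243.5] [211.6, 335.2]
scene 0.55 [ 226.6 -262. ] [122.2, 221.4]
```

T1 now stands at about (561,-168); the wrist and scene cameras agree at z=64. On to T2.

Run:
```python
from h import *
go((466,-263,195),2.79)
```

```text
t 35.3 pos [ 541.8 -161.7  215.2] ang 2.733 | turn units -0.71, shift units x 0.91 y -3.03 z 0.50 | w 85.5 F [-0.4  0.5  0.2] g 0.0
```

Emit:
carry_out --plan '[[[0,0,0],-0.71,1],[[0.2,-0.5,0],0,1],[[0.25,-0.9,0],0,1],[[0.25,-0.9,0.2],0,1],[[0.21,-0.73,0.3],0,1]]'

```text
t: 35.8
ee_pos: [465.5, -264.7, 196.4]
orientation: [0.001, 0.175, 0.985, -0.001]
wrist_force: [0.7, -0.3, 0.6]
grip_width: 85.5
grasp_force: 0.0
```

Emit:
carry_out --plan '[[[0,0,0],0,1],[[0,0,0],0,1]]'

```text
t: 36.0
ee_pos: [465.9, -263.1, 195.6]
orientation: [-0.0, 0.176, 0.984, 0.0]
wrist_force: [0.3, 0.6, 0.9]
grip_width: 85.3
grasp_force: 0.0
```

Run:
```python
from h import *
tins(30,('wrist',))
edges((513.4,-279.5),2.79)
go((466,-263,36),2.79)
```

```text
wrist 0.91 [ 517.  -279.2] [226.0, 257.1]
wrist 0.89 [ 440.9 -399.6] [199.5, 130.8]
wrist 0.81 [ 589.4 -162.7] [245.8, 371.4]
foot at -39.5 2.748558
sides at x -45 : -26.5 25.0
sides at x 35 : -26.0 26.0
t 36.1 pos [ 466.9 -262.4  196.4] ang 2.791 | turn units 0.01, shift units x 0.02 y -0.02 z 4.01 | w 85.3 F [-0.1 -0.2 -0. ] g 0.0
```

Emit:
carry_out --plan '[[[-0.04,0,0.8],0,1],[[0,0,0.9],0,1],[[0,0,0.9],0,1],[[0,0,0.8],0,1],[[0,0,0.6],0,1]]'

```text
t: 36.65
ee_pos: [467.7, -262.1, 34.1]
orientation: [-0.001, 0.174, 0.985, 0.0]
wrist_force: [0.3, 0.1, 1.0]
grip_width: 85.5
grasp_force: 0.0
```

Emit:
carry_out --plan '[[[0,0,0],0,0.8],[[0,0,0],0,0.7],[[0,0,0],0,0.59],[[0,0,0],0,0.58],[[0,0,0],0,0.58]]' --force 20

```text
t: 37.15
ee_pos: [468.9, -264.3, 37.8]
orientation: [0.002, 0.175, 0.985, -0.001]
wrist_force: [1.3, 3.3, 6.4]
grip_width: 52.1
grasp_force: 22.5
```

Emit:
carry_out --plan '[[[0,0,-0.3],0,0.58],[[0,0,-0.5],0,0.58],[[0,0,-0.6],0,0.58],[[0,0,-0.6],0,0.58],[[0,0,-0.3],0,0.58]]'

```text
t: 37.65
ee_pos: [468.1, -264.3, 130.4]
orientation: [0.001, 0.175, 0.985, -0.001]
wrist_force: [-0.0, -0.9, -2.4]
grip_width: 52.1
grasp_force: 22.3
```

Emit:
carry_out --plan '[[[0,0,0],0,0.603],[[0,0,0],0,0.606],[[0,0,0],0,0.6075]]'

```text
t: 37.95
ee_pos: [466.6, -262.8, 126.2]
orientation: [-0.001, 0.175, 0.985, 0.001]
wrist_force: [-0.6, 0.6, -4.3]
grip_width: 51.8
grasp_force: 16.2
```

Run:
```python
from h import *
ang(50,2.79)
```

```text
tq [ 0.085  0.144 -0.078] F [-0.6  0.6 -4.3] g 16.2 z 126.2
angle 12 {'at': [327.3, 252.4], 'confidence': 0.8}
[([348.0, 224.0, 468.0, 348.0], 0.92), ([61.0, 130.0, 144.0, 292.0], 0.85), ([199.0, 204.0, 310.0, 342.0], 0.61)]
```

Emit:
carry_out --plan '[[[0,0,0],0,0.6078]]'

```text
t: 38.2
ee_pos: [467.3, -263.4, 127.2]
orientation: [-0.001, 0.175, 0.985, 0.0]
wrist_force: [0.2, -0.0, -4.2]
grip_width: 52.2
grasp_force: 15.0
```

Emit:
carry_out --plan '[[[0,0,0],0,0.6083]]'

```text
t: 38.3
ee_pos: [467.6, -263.6, 127.6]
orientation: [-0.0, 0.175, 0.985, 0.0]
wrist_force: [-0.1, -0.6, -1.4]
grip_width: 52.0
grasp_force: 2.2
```

Run:
```python
from h import *
ang(50,2.79)
```

```text
tq [-0.104 -0.018 -0.085] F [-0.1 -0.6 -1.4] g 2.2 z 127.6
angle 15 {'at': [322.6, 252.8], 'confidence': 0.72}
[([349.0, 220.0, 468.0, 344.0], 0.97), ([62.0, 129.0, 143.0, 291.0], 0.93), ([197.0, 202.0, 313.0, 336.0], 0.78), ([63.0, 88.0, 455.0, 294.0], 0.28)]
```

Emit:
carry_out --plan '[[[0,0,0],0,0.6081]]'

```text
t: 38.55
ee_pos: [467.9, -263.9, 128.4]
orientation: [0.0, 0.175, 0.985, -0.0]
wrist_force: [0.3, -0.6, -1.4]
grip_width: 52.4
grasp_force: 1.7
```

Run:
```python
from h import *
ang(50,2.79)
```

```text
tq [-0.036 -0.024 -0.059] F [ 0.3 -0.6 -1.4] g 1.7 z 128.4
[([348.0, 221.0, 469.0, 343.0], 0.94), ([205.0, 187.0, 305.0, 287.0], 0.79), ([66.0, 130.0, 142.0, 290.0], 0.76)]
```

Emit:
carry_out --plan '[[[0,0,0],0,0.606],[[0,0,0],0,0.606]]'

```text
t: 38.9
ee_pos: [467.8, -263.9, 128.2]
orientation: [0.0, 0.175, 0.985, -0.0]
wrist_force: [-0.4, 0.4, 0.5]
grip_width: 52.2
grasp_force: 5.8
```

Run:
```python
from h import *
ang(50,2.79); ang(50,2.79)
p=pose()[1];print(fish([p+np.array([0,0,-45])]),fish([p+np.array([0,0,28])]))
im=viewer.read_camera('wrist'); cv2.imwrite('pics/n2.png',im[:,:,::-1])
```

```text
tq [-0.1    0.097 -0.006] F [-0.4  0.4  0.5] g 5.8 z 128.2
angle 72 {'at': [250.5, 253.6], 'confidence': 0.98}
[([350.0, 222.0, 473.0, 347.0], 0.88), ([206.0, 185.0, 302.0, 287.0], 0.68), ([62.0, 131.0, 143.0, 290.0], 0.66)]
tq [-0.086  0.114  0.006] F [-0.6 -0.5  1.7] g 5.9 z 128.2
angle 73 {'at': [250.0, 254.4], 'confidence': 0.72}
[([67.0, 128.0, 142.0, 291.0], 0.91), ([349.0, 221.0, 471.0, 341.0], 0.9), ([205.0, 186.0, 305.0, 288.0], 0.88)]
[[255.88174463 231.44390545]] [[256.21034506 307.73229678]]
```

Run:
```python
from h import *
ang(60,2.79)
```

```text
tq [-0.095  0.094 -0.045] F [-1.1  0.2  2.5] g 6.0 z 128.2
[([64.0, 128.0, 144.0, 292.0], 0.88), ([204.0, 186.0, 306.0, 287.0], 0.61), ([347.0, 222.0, 470.0, 345.0], 0.59)]
```

Emit:
carry_out --plan '[[[-0.1,0,0],0,0.606],[[-0.2,0,0],0,0.606],[[-0.2,0,0],0,0.606],[[0,0,0],0,0.606],[[0,0,0],0,0.606]]'

```text
t: 39.9
ee_pos: [487.5, -271.2, 129.1]
orientation: [0.001, 0.175, 0.985, -0.001]
wrist_force: [-0.2, -0.8, 6.5]
grip_width: 51.9
grasp_force: 7.2
```

Run:
```python
from h import *
ang(60,2.79)
```

```text
tq [-0.017  0.019 -0.034] F [-0.2 -0.8  6.5] g 7.2 z 129.1
angle 80 {'at': [235.8, 254.5], 'confidence': 0.58}
[([201.0, 182.0, 308.0, 284.0], 0.71), ([348.0, 201.0, 481.0, 334.0], 0.71), ([60.0, 104.0, 143.0, 272.0], 0.63)]
```

Emit:
carry_out --plan '[[[-0.15,0,0],0,0.606],[[-0.2,0,0],0,0.606],[[0,0,0],0,0.606],[[0,0,0],0,0.606]]'

```text
t: 40.45
ee_pos: [500.6, -275.9, 128.9]
orientation: [0.001, 0.175, 0.985, -0.001]
wrist_force: [-0.3, -0.4, 5.8]
grip_width: 51.6
grasp_force: 7.4
```

Run:
```python
from h import *
ang(60,2.79)
```

```text
tq [-0.058 -0.153 -0.011] F [-0.3 -0.4  5.8] g 7.4 z 128.9
angle 85 {'at': [228.0, 253.7], 'confidence': 0.87}
[([58.0, 88.0, 139.0, 258.0], 0.96), ([202.0, 181.0, 308.0, 285.0], 0.84), ([351.0, 187.0, 484.0, 320.0], 0.72)]
```

Nearly upright (about 85°), so release gently and rise.

Emit:
carry_out --plan '[[[-0.05,0,0],0,0.608],[[0,0,0],0,0.612],[[0,0,0],0,0.62],[[0,0,0],0,0.7],[[0,0,0],0,0.85]]'

```text
t: 41.1
ee_pos: [501.1, -275.7, 127.4]
orientation: [-0.0, 0.175, 0.985, 0.0]
wrist_force: [-0.2, 0.4, -0.3]
grip_width: 72.1
grasp_force: 0.0
```

Emit:
carry_out --plan '[[[0,0,0],0,1],[[0,0,-0.3],0,1],[[0,0,-0.8],0,1],[[0,0,-0.8],0,1],[[0,0,-0.4],0,1]]'

```text
t: 41.6
ee_pos: [502.6, -277.0, 224.4]
orientation: [0.002, 0.175, 0.985, -0.001]
wrist_force: [0.5, -1.5, -0.9]
grip_width: 85.3
grasp_force: 0.0
```

Run:
```python
from h import *
tins(64,('wrist','scene'))
print([(np.round(d['rect']).tolist(),round(d['confidence'],2)) for d in finder.search_frame('wrist','tin1')])
tins(30,('wrist',))
c=(515,-281)
print(fish(place((*c,2.79),[[x,y,z] for z in (124,4) for x,y in ((-26,-26),(-26,26),(26,26),(26,-26))])).round().tolist())
t3=(433.6,-396.5,2.678); g=place(t3,[[50,0,0]])[0]; print(g); go((g[0],g[1],195),2.678)
```

```text
wrist 0.86 [ 525.3 -287.4] [202.2, 254.3]
wrist 0.67 [ 563.9 -172.3] [198.8, 368.1]
wrist 0.57 [ 434.5 -380. ] [152.8, 138.5]
scene 0.95 [ 249.4 -267.4] [125.9, 217.8]
scene 0.7 [ 551.2 -162.4] [193.9, 212.2]
scene 0.57 [ 440.9 -371.9] [155.0, 170.5]
[([331.0, 162.0, 424.0, 247.0], 0.72), ([107.0, 85.0, 170.0, 214.0], 0.62), ([223.0, 167.0, 286.0, 246.0], 0.56)]
wrist 0.84 [ 538.7 -289.4] [208.4, 255.4]
wrist 0.79 [ 579.5 -161.3] [203.0, 369.2]
wrist 0.55 [ 438.  -393.1] [159.1, 138.2]
[[286.0, 250.0], [224.0, 250.0], [222.0, 191.0], [289.0, 191.0], [277.0, 201.0], [234.0, 201.0], [233.0, 159.0], [277.0, 159.0]]
[ 388.87741168 -374.14177794    0.        ]
t 42.0 pos [ 500.7 -275.4  218.2] ang 2.790 | turn units 1.39, shift units x 1.40 y -3.46 z 0.58 | w 85.1 F [-0.7 -0.3  0.9] g 0.0
```

T2 stands too. On to T3.

Emit:
carry_out --plan '[[[0,0,0],0.7,1],[[0,0,0],0.69,1],[[0.3,-0.6,0],0,1],[[0.3,-0.8,0],0,1],[[0.4,-0.9,0],0,1]]'

```text
t: 42.45
ee_pos: [423.7, -340.2, 218.6]
orientation: [-0.001, 0.229, 0.973, 0.001]
wrist_force: [0.2, -1.1, -0.2]
grip_width: 85.1
grasp_force: 0.0
```

Emit:
carry_out --plan '[[[0.4,-0.8,0.2],0,1],[[0,-0.36,0.38],0,1],[[0,0,0],0,1],[[0,0,0],0,1]]'

```text
t: 42.85
ee_pos: [389.7, -373.9, 195.5]
orientation: [-0.001, 0.23, 0.973, 0.001]
wrist_force: [0.5, -0.1, 1.1]
grip_width: 85.3
grasp_force: 0.0
```

Run:
```python
from h import *
tins(30,('wrist',))
edges((433.6,-396.5),2.678)
go((388.9,-374.1,36),2.678)
```

```text
wrist 0.98 [ 599.8 -147.9] [242.2, 471.0]
wrist 0.94 [ 559. -287.] [267.1, 379.4]
wrist 0.66 [ 437.4 -393.9] [224.2, 258.4]
foot at -60.0 13.4094925
sides at x -45 : -28.0 24.0
sides at x 35 : -30.0 21.5
t 43.0 pos [ 390.5 -374.1  197. ] ang 2.680 | turn units 0.03, shift units x 0.04 y -0.02 z 4.02 | w 85.3 F [-0.4  0.1  0.8] g 0.0
```

Run:
```python
from h import *
go((391,-370.2,36),2.65)
```

```text
t 43.0 pos [ 390.5 -374.1  197. ] ang 2.680 | turn units 0.38, shift units x 0.04 y 0.09 z 4.02 | w 85.3 F [-0.4  0.1  0.8] g 0.0
```

Emit:
carry_out --plan '[[[0.04,0.09,0.8],0.38,1],[[0,0,0.9],0,1],[[0,0,0.9],0,1],[[0,0,0.8],0,1],[[0,0,0.6],0,1]]'

```text
t: 43.5
ee_pos: [390.1, -369.5, 35.0]
orientation: [-0.0, 0.244, 0.97, 0.001]
wrist_force: [0.1, -0.4, -1.1]
grip_width: 85.4
grasp_force: 0.0
```

Emit:
carry_out --plan '[[[0,0,0],0,0.8],[[0,0,0],0,0.7],[[0,0,0],0,0.59],[[0,0,0],0,0.58],[[0,0,0],0,0.58]]' --force 20

```text
t: 44.0
ee_pos: [390.8, -371.8, 38.6]
orientation: [0.001, 0.244, 0.97, -0.001]
wrist_force: [1.6, 3.0, 6.4]
grip_width: 51.3
grasp_force: 22.6
```

Emit:
carry_out --plan '[[[0,0,-0.3],0,0.58],[[0,0,-0.5],0,0.58],[[0,0,-0.6],0,0.58],[[0,0,-0.5],0,0.58],[[0,0,-0.3],0,0.58]]'

```text
t: 44.5
ee_pos: [389.8, -371.5, 126.8]
orientation: [0.001, 0.244, 0.97, -0.001]
wrist_force: [0.5, -0.3, -3.3]
grip_width: 51.9
grasp_force: 22.1
```

Emit:
carry_out --plan '[[[0,0,0],0,0.603],[[0,0,0],0,0.606],[[0,0,0],0,0.6078]]'

```text
t: 44.8
ee_pos: [389.0, -370.0, 123.2]
orientation: [-0.001, 0.244, 0.97, 0.001]
wrist_force: [-0.1, -0.3, -3.3]
grip_width: 52.0
grasp_force: 14.7
```

Emit:
carry_out --plan '[[[0,0,0],0,0.6083]]'

```text
t: 44.9
ee_pos: [389.3, -370.3, 123.6]
orientation: [-0.001, 0.244, 0.97, 0.001]
wrist_force: [1.0, -0.1, -2.1]
grip_width: 51.8
grasp_force: 2.4
```

Run:
```python
from h import *
ang(50,2.65)
```

```text
tq [-0.096 -0.009 -0.095] F [ 1.  -0.1 -2.1] g 2.4 z 123.6
angle 20 {'at': [317.6, 253.9], 'confidence': 0.71}
[([198.0, 203.0, 310.0, 343.0], 0.95), ([362.0, 244.0, 474.0, 356.0], 0.89), ([165.0, 0.0, 226.0, 16.0], 0.7), ([458.0, 220.0, 512.0, 319.0], 0.56)]
```

Emit:
carry_out --plan '[[[0,0,0],0,0.6081]]'

```text
t: 45.15
ee_pos: [389.7, -370.9, 124.6]
orientation: [-0.0, 0.244, 0.97, 0.0]
wrist_force: [0.6, -0.7, -2.1]
grip_width: 51.9
grasp_force: 1.7
```

Emit:
carry_out --plan '[[[0,0,0],0,0.606],[[0,0,0],0,0.606]]'

```text
t: 45.35
ee_pos: [389.7, -370.9, 124.6]
orientation: [-0.0, 0.244, 0.97, 0.0]
wrist_force: [-0.2, -0.5, -3.0]
grip_width: 51.5
grasp_force: 6.0
```

Run:
```python
from h import *
ang(55,2.65)
```

```text
tq [-0.032 -0.029 -0.003] F [-0.2 -0.5 -3. ] g 6.0 z 124.6
angle 65 {'at': [259.5, 254.7], 'confidence': 0.77}
[([459.0, 219.0, 512.0, 317.0], 0.93), ([365.0, 242.0, 474.0, 357.0], 0.77), ([203.0, 190.0, 307.0, 298.0], 0.72), ([167.0, 0.0, 227.0, 14.0], 0.65)]
```

Emit:
carry_out --plan '[[[0,0,0.08],0,0.606],[[0,0,0.08],0,0.606],[[0,0,0],0,0.606],[[0,0,0],0,0.606]]'

```text
t: 45.9
ee_pos: [390.0, -371.5, 120.1]
orientation: [0.0, 0.244, 0.97, -0.001]
wrist_force: [-2.8, 2.7, 6.6]
grip_width: 51.9
grasp_force: 8.3
```

Run:
```python
from h import *
ang(50,2.65)
```

```text
tq [0.474 0.348 0.034] F [-2.8  2.7  6.6] g 8.3 z 120.1
angle 67 {'at': [256.6, 255.3], 'confidence': 0.94}
[([368.0, 244.0, 477.0, 357.0], 0.95), ([201.0, 189.0, 309.0, 302.0], 0.91), ([461.0, 218.0, 512.0, 317.0], 0.61), ([169.0, 0.0, 223.0, 10.0], 0.58)]
```

Contact made. Move towards the foot to bring it upright.

Emit:
carry_out --plan '[[[-0.1,0,0],0,0.606],[[-0.2,0,0],0,0.606],[[-0.25,0,0],0,0.606],[[-0.1,0,0],0,0.606],[[0,0,0],0,0.606]]'

```text
t: 46.55
ee_pos: [414.2, -384.7, 121.3]
orientation: [0.002, 0.244, 0.97, -0.001]
wrist_force: [-1.5, 3.1, 11.9]
grip_width: 52.0
grasp_force: 10.7
```

Run:
```python
from h import *
ang(53,2.65)
```

```text
tq [0.597 0.022 0.061] F [-1.5  3.1 11.9] g 10.7 z 121.3
angle 80 {'at': [238.2, 254.2], 'confidence': 0.73}
[([198.0, 178.0, 308.0, 286.0], 0.83), ([370.0, 216.0, 491.0, 351.0], 0.77), ([467.0, 193.0, 512.0, 281.0], 0.68)]
```

Emit:
carry_out --plan '[[[-0.15,0,-0.03],0,0.606],[[-0.2,0,-0.03],0,0.606],[[-0.05,0,0],0,0.606],[[0,0,0],0,0.606]]'

```text
t: 47.1
ee_pos: [427.7, -391.6, 122.0]
orientation: [0.001, 0.244, 0.97, -0.001]
wrist_force: [-0.5, 0.6, 6.5]
grip_width: 52.2
grasp_force: 9.4
```

Run:
```python
from h import *
ang(53,2.65)
```

```text
tq [ 0.394 -0.07   0.007] F [-0.5  0.6  6.5] g 9.4 z 122.0
[([373.0, 204.0, 495.0, 338.0], 0.97), ([199.0, 178.0, 309.0, 288.0], 0.88), ([470.0, 184.0, 512.0, 264.0], 0.66)]
```

Release gently, rise, and retreat for a check.

Emit:
carry_out --plan '[[[-0.05,0,0],0,0.608],[[0,0,0],0,0.612],[[0,0,0],0,0.62],[[0,0,0],0,0.7],[[0,0,0],0,0.85]]'

```text
t: 47.75
ee_pos: [428.2, -391.6, 120.3]
orientation: [-0.0, 0.244, 0.97, 0.0]
wrist_force: [0.0, -0.3, -0.1]
grip_width: 71.8
grasp_force: 0.0
```

Emit:
carry_out --plan '[[[0,0,0],0,1],[[0,0,-0.3],0,1],[[0,0,-0.8],0,1],[[0,0,-0.8],0,1],[[0,0,-0.6],0,1]]'

```text
t: 48.25
ee_pos: [428.9, -392.4, 224.0]
orientation: [0.001, 0.244, 0.97, -0.001]
wrist_force: [-0.6, -0.7, 0.3]
grip_width: 85.2
grasp_force: 0.0
```

Emit:
carry_out --plan '[[[0.3,0,-0.6],0,1],[[0.6,0,-0.6],0,1],[[0.8,0,-0.3],0,1],[[0.5,0,0],0,1],[[0,0,0],0,1]]'

```text
t: 48.75
ee_pos: [349.9, -349.6, 282.3]
orientation: [0.001, 0.245, 0.97, -0.001]
wrist_force: [0.6, -0.1, -0.5]
grip_width: 85.3
grasp_force: 0.0
```

Run:
```python
from h import *
go((400,-300,300),2.65)
tins(64,('wrist','scene','top'))
# colour-segment pale tins in each view, compare with upright / lying silhouettes
MX=(487.1,-276.2,-.404)
c,s=np.cos(MX[2]),np.sin(MX[2])
ims={q:viewer.read_camera(q) for q in('scene','top','wrist')}
iw=viewer.camera_info('wrist')
P={'scene':lambda X:proj(X,I['scene']),'top':lambda X:proj(X,I['top']),'wrist':lambda X:fish(X,iw)}
M={}
for q,im in ims.items():
    g=cv2.cvtColor(im,cv2.COLOR_RGB2HSV); M[q]=((g[...,2]>115)&(g[...,1]<45)).astype(np.uint8)
def sil(q,c,psi,up):
    a=26
    X=[[x,y,z] for x in(-a,a) for y in(-a,a) for z in (4,124)] if up else [[x,y,z] for x in(-60,60) for y in(-a,a) for z in(4,56)]
    h=cv2.convexHull(P[q](place((*c,psi),X)).astype(np.float32)).astype(np.int32)
    m=np.zeros((384,512),np.uint8); cv2.fillConvexPoly(m,h,1); return m
for n,c0,psi in [('T1',(561,-168),2.732),('T2',(519,-284),2.79),('T3',(440,-398),2.65)]:
  for q in('wrist','scene'):
    out=[]
    for up in(1,0):
      best=(0,)
      for dx in range(-48,49,6):
        for dy in range(-30,31,6):
          cc=(c0[0]+dx,c0[1]+dy); m=sil(q,cc,psi,up); d=cv2.dilate(m,np.ones((9,9)))
          if m.sum()<50: continue
          v=(m&M[q]).sum()/m.sum()-((d-m)&M[q]).sum()/(d-m).sum()
          if v>best[0]: best=(round(float(v),2),cc)
      out.append(best)
    print(n,q,'upright',out[0],'lying',out[1])
```

```text
t 48.8 pos [ 349.9 -349.6  282.3] ang 2.647 | turn units -0.04, shift units x -0.52 y 1.68 z -0.44 | w 85.3 F [ 0.6 -0.1 -0.5] g 0.0
wrist 0.87 [ 529.6 -287.7] [257.4, 356.1]
wrist 0.84 [ 566.7 -165.4] [237.3, 434.4]
wrist 0.61 [ 371.2 -359.8] [184.5, 256.5]
wrist 0.61 [ 213.9 -279.3] [34.1, 253.2]
scene 0.79 [ 545.8 -163.3] [192.6, 212.6]
scene 0.71 [ 527.1 -287.1] [178.9, 181.6]
scene 0.61 [ 398.8 -346.6] [148.5, 181.9]
scene 0.59 [ 235.4 -264.6] [123.6, 219.9]
top 0.96 [ 377.2 -351.7] [244.4, 397.4]
top 0.66 [ 529.8 -290.6] [184.8, 373.6]
top 0.6 [ 209.9 -267.7] [309.7, 364.4]
top 0.59 [ 568.6 -175.3] [169.3, 329.0]
T1 wrist upright (0.76, (561, -168)) lying (0.33, (597, -168))
T1 scene upright (0.78, (561, -162)) lying (0.38, (543, -162))
T2 wrist upright (0.64, (525, -284)) lying (0.45, (567, -266))
T2 scene upright (0.74, (525, -284)) lying (0.33, (531, -290))
T3 wrist upright (0.48, (392, -368)) lying (0.59, (398, -374))
T3 scene upright (0.29, (392, -368)) lying (0.45, (392, -368))
```

T1 at (561,-166) and T2 at (525,-284) stand. T3 has toppled back and lies near (380,-362), so I'll fit its pose numerically.

```bash
cat >> h.py <<'E'
from scipy.optimize import differential_evolution
def lyingfit(c0,cams=('wrist','top'),span=45,psi=(1.2,4.4)):
    iw=viewer.camera_info('wrist'); M={}
    P={'scene':lambda X:proj(X,I['scene']),'top':lambda X:proj(X,I['top']),'wrist':lambda X:fish(X,iw)}
    for q in cams:
        g=cv2.cvtColor(viewer.read_camera(q),cv2.COLOR_RGB2HSV); M[q]=((g[...,2]>115)&(g[...,1]<45)).astype(np.uint8)
    def cost(p):
        v=0
        for q in cams:
            X=[[x,y,z] for x in(-60,60) for y in(-26,26) for z in(4,56)]
            h=cv2.convexHull(P[q](place(p,X)).astype(np.float32)); m=np.zeros((384,512),np.uint8); cv2.fillConvexPoly(m,(h*16).astype(np.int32),1,shift=4)
            d=cv2.dilate(m,np.ones((9,9)))
            if m.sum()<50: return 1
            v+=(m&M[q]).sum()/m.sum()-((d-m)&M[q]).sum()/(d-m).sum()
        return -v/len(cams)
    r=differential_evolution(cost,[(c0[0]-span,c0[0]+span),(c0[1]-span,c0[1]+span),psi],seed=1,maxiter=40,popsize=12)
    return r.x,r.fun
E
python3 - <<'E'
from h import *
for cams in (('wrist',),('wrist','top')):
    p,f=lyingfit((380,-362),cams); print(cams,p.round(2),f)
im=viewer.read_camera('wrist'); g=cv2.cvtColor(im,cv2.COLOR_RGB2HSV)
for e in(69,-69,35,-35,-55,55):
    q=fish(place(p,[[e,0,42 if abs(e)>60 else 56]]))[0]; x,y=np.round(q).astype(int)
    print(e,q.round(),im[y-2:y+3,x-2:x+3].reshape(-1,3).mean(0).round() if 2<x<509 and 2<y<381 else None)
print([(np.round(d['rect']).tolist(),round(d['confidence'],2)) for d in finder.search_frame('wrist','tin1')])
E
```

```text
('wrist',) [ 375.21 -363.67    2.66] -0.8551152099257783
('wrist', 'top') [ 374.94 -362.86    2.63] -0.7496581279017216
69 [256. 129.] [160. 160. 162.]
-69 [255. 232.] [106. 105. 106.]
35 [256. 159.] [181. 187. 184.]
-35 [255. 213.] [205. 202. 195.]
-55 [255. 228.] [178. 183. 182.]
55 [256. 143.] [184. 189. 187.]
[([232.0, 126.0, 276.0, 233.0], 0.94), ([329.0, 222.0, 390.0, 286.0], 0.86), ([398.0, 207.0, 473.0, 274.0], 0.79), ([194.0, 0.0, 305.0, 79.0], 0.78)]
```

Run:
```python
from h import *
go((330.9,-340.5,36),2.66)
```

```text
t 49.5 pos [ 351.  -350.   280.6] ang 2.648 | turn units -0.15, shift units x 0.55 y -0.02 z 6.12 | w 85.4 F [ 0.3 -0.1 -0.1] g 0.0
```

Emit:
carry_out --plan '[[[0.2,-0.02,0.4],-0.15,1],[[0.35,0,0.9],0,1],[[0,0,0.9],0,1],[[0,0,0.4],0,1],[[0,0,0],0,1]]'

```text
t: 49.95
ee_pos: [330.0, -338.7, 173.9]
orientation: [-0.002, 0.239, 0.971, 0.002]
wrist_force: [0.2, -0.4, -0.1]
grip_width: 85.2
grasp_force: 0.0
```

Run:
```python
from h import *
edges((375.2,-363.7),2.66)
p,f=lyingfit((375,-363),('wrist',),20,(2.4,2.9)); print(p.round(2),f)
go((330.9,-340.5,36),2.66)
```

```text
foot at -64.5 14.889507
sides at x -45 : -25.5 27.5
sides at x 35 : -25.5 26.0
[ 375.56 -363.59    2.64] -0.8343144739456198
t 50.0 pos [ 331.3 -340.8  177.4] ang 2.660 | turn units 0.00, shift units x 0.01 y 0.00 z 3.53 | w 85.5 F [-0.3 -0.3 -0.6] g 0.0
```

Emit:
carry_out --plan '[[[-0.08,0,0.8],0,1],[[0,0,0.9],0,1],[[0,0,0.9],0,1],[[0,0,0.6],0,1],[[0,0,0.33],0,1]]'

```text
t: 50.55
ee_pos: [334.1, -342.2, 35.0]
orientation: [-0.0, 0.238, 0.971, 0.0]
wrist_force: [0.8, 0.1, -0.4]
grip_width: 85.3
grasp_force: 0.0
```

Emit:
carry_out --plan '[[[0,0,0],0,0.8],[[0,0,0],0,0.7],[[0,0,0],0,0.59],[[0,0,0],0,0.58],[[0,0,0],0,0.58]]' --force 20

```text
t: 51.05
ee_pos: [334.9, -343.4, 37.5]
orientation: [0.001, 0.238, 0.971, -0.001]
wrist_force: [-0.2, 1.1, 7.4]
grip_width: 51.5
grasp_force: 21.8
```

Emit:
carry_out --plan '[[[0,0,-0.3],0,0.58],[[-0.1,0,-0.5],0,0.58],[[-0.2,0,-0.6],0,0.58],[[-0.4,0,-0.5],0,0.58],[[-0.5,0,-0.3],0,0.58]]'

```text
t: 51.55
ee_pos: [376.9, -364.6, 125.9]
orientation: [0.001, 0.239, 0.971, -0.001]
wrist_force: [0.0, -0.4, -4.4]
grip_width: 51.9
grasp_force: 22.1
```

Emit:
carry_out --plan '[[[-0.5,0,0],0,0.58],[[-0.5,0,0],0,0.58],[[-0.2,0,0],0,0.58],[[0,0,0],0,0.59],[[0,0,0],0,0.603]]'

```text
t: 52.05
ee_pos: [418.2, -385.7, 123.2]
orientation: [-0.001, 0.238, 0.971, 0.0]
wrist_force: [-1.0, 0.2, -4.2]
grip_width: 51.7
grasp_force: 22.1
```

Emit:
carry_out --plan '[[[0,0,0],0,0.606],[[0,0,0],0,0.6078]]'

```text
t: 52.25
ee_pos: [418.4, -386.1, 123.5]
orientation: [-0.0, 0.239, 0.971, 0.0]
wrist_force: [0.1, 0.3, -1.9]
grip_width: 51.9
grasp_force: 5.7
```

Emit:
carry_out --plan '[[[0,0,0],0,0.6083]]'

```text
t: 52.35
ee_pos: [418.9, -386.6, 123.8]
orientation: [0.0, 0.239, 0.971, -0.0]
wrist_force: [1.2, -0.9, -2.8]
grip_width: 52.1
grasp_force: 2.7
```

Run:
```python
from h import *
ang(50,2.65)
```

```text
tq [-0.045 -0.093 -0.013] F [ 1.2 -0.9 -2.8] g 2.7 z 123.8
angle 52 {'at': [276.7, 256.4], 'confidence': 0.77}
[([198.0, 196.0, 311.0, 326.0], 0.61), ([463.0, 192.0, 512.0, 278.0], 0.61), ([370.0, 216.0, 490.0, 345.0], 0.59)]
```

Emit:
carry_out --plan '[[[0,0,0],0,0.6078]]'

```text
t: 52.6
ee_pos: [419.1, -386.7, 124.1]
orientation: [0.0, 0.238, 0.971, -0.0]
wrist_force: [-1.2, -0.5, 1.2]
grip_width: 52.0
grasp_force: 2.7
```

Emit:
carry_out --plan '[[[0,0,0],0,0.606],[[0,0,0],0,0.606]]'

```text
t: 52.8
ee_pos: [419.2, -386.7, 124.0]
orientation: [0.0, 0.238, 0.971, -0.0]
wrist_force: [-1.1, 1.5, 1.9]
grip_width: 51.7
grasp_force: 6.8
```

Run:
```python
from h import *
ang(50,2.65)
```

```text
tq [ 0.081  0.215 -0.002] F [-1.1  1.5  1.9] g 6.8 z 124.0
angle 77 {'at': [244.6, 255.6], 'confidence': 0.81}
[([370.0, 214.0, 487.0, 344.0], 0.94), ([204.0, 188.0, 310.0, 288.0], 0.83), ([466.0, 193.0, 512.0, 278.0], 0.69)]
```

Emit:
carry_out --plan '[[[-0.1,0,0],0,0.606],[[-0.2,0,0],0,0.606],[[-0.2,0,0],0,0.606],[[0,0,0],0,0.606],[[0,0,0],0,0.606]]'

```text
t: 53.45
ee_pos: [437.5, -396.3, 124.2]
orientation: [0.001, 0.238, 0.971, -0.001]
wrist_force: [1.1, -0.4, 4.9]
grip_width: 52.0
grasp_force: 7.5
```

Run:
```python
from h import *
ang(57,2.65)
```

```text
tq [-0.032 -0.206  0.002] F [ 1.1 -0.4  4.9] g 7.5 z 124.2
angle 83 {'at': [233.4, 255.4], 'confidence': 0.88}
[([471.0, 177.0, 512.0, 256.0], 0.84), ([372.0, 194.0, 498.0, 326.0], 0.59), ([197.0, 187.0, 309.0, 292.0], 0.58)]
```

Emit:
carry_out --plan '[[[-0.15,0,0],0,0.606],[[-0.2,0,0],0,0.606],[[-0.1,0,0],0,0.606],[[0,0,0],0,0.606]]'

```text
t: 54.0
ee_pos: [452.8, -404.0, 122.8]
orientation: [-0.0, 0.238, 0.971, 0.0]
wrist_force: [-0.0, -0.6, -0.7]
grip_width: 51.8
grasp_force: 7.2
```

Run:
```python
from h import *
ang(57,2.65)
print(fish([pose()[1]-[0,0,57]]),fish([pose()[1]+[0,0,21]]))
```

```text
tq [-0.165 -0.008  0.024] F [-0.  -0.6 -0.7] g 7.2 z 122.8
angle 92 {'at': [221.0, 256.2], 'confidence': 0.77}
[([376.0, 179.0, 508.0, 310.0], 0.93), ([475.0, 162.0, 512.0, 236.0], 0.92), ([200.0, 179.0, 313.0, 295.0], 0.84)]
[[255.69650266 223.61005097]] [[256.05137998 297.37750018]]
```

Emit:
carry_out --plan '[[[0,0,0.03],0,0.607],[[0,0,0],0,0.609],[[0,0,0],0,0.612],[[0,0,0],0,0.63],[[0,0,0],0,0.75]]'

```text
t: 54.65
ee_pos: [452.5, -403.8, 122.1]
orientation: [-0.0, 0.238, 0.971, 0.0]
wrist_force: [-0.2, 0.4, 0.3]
grip_width: 63.6
grasp_force: 0.0
```

Emit:
carry_out --plan '[[[0,0,0],0,0.9],[[0,0,0],0,1],[[0,0,-0.3],0,1],[[0,0,-0.8],0,1],[[0,0,-0.8],0,1]]'

```text
t: 55.15
ee_pos: [452.4, -403.7, 199.4]
orientation: [-0.0, 0.238, 0.971, 0.0]
wrist_force: [0.7, -0.6, -0.2]
grip_width: 85.3
grasp_force: 0.0
```

Emit:
carry_out --plan '[[[0.3,0,-0.6],0,1],[[0.8,0,-0.6],0,1],[[0.8,0,-0.3],0,1],[[0.5,0,0],0,1],[[0,0,0],0,1]]'

```text
t: 55.65
ee_pos: [366.6, -359.1, 259.9]
orientation: [0.001, 0.239, 0.971, -0.001]
wrist_force: [-0.3, 0.4, -0.8]
grip_width: 85.5
grasp_force: 0.0
```

```bash
cat > chk.py <<'E'
from h import *
print(arm.sense()['t'],arm.sense()['ee_pos'])
iw=viewer.camera_info('wrist'); ims={q:viewer.read_camera(q) for q in('scene','top','wrist')}
P={'scene':lambda X:proj(X,I['scene']),'top':lambda X:proj(X,I['top']),'wrist':lambda X:fish(X,iw)}
M={q:((lambda g:(g[...,2]>115)&(g[...,1]<45))(cv2.cvtColor(im,cv2.COLOR_RGB2HSV))).astype(np.uint8) for q,im in ims.items()}
a=26
for n,c0,psi in [('T1',(561,-168),2.732),('T2',(525,-284),2.79),('T3',(452,-404),2.65)]:
  for q in('wrist','scene','top'):
    o=[]
    for up in(1,0):
      X=[[x,y,z] for x in(-a,a) for y in(-a,a) for z in (4,124)] if up else [[x,y,z] for x in(-60,60) for y in(-a,a) for z in(4,56)]
      b=(0,)
      for dx in range(-72,61,6):
        for dy in range(-36,49,6):
          cc=(c0[0]+dx,c0[1]+dy); h=cv2.convexHull(P[q](place((*cc,psi),X)).astype(np.float32)).astype(np.int32)
          m=np.zeros((384,512),np.uint8); cv2.fillConvexPoly(m,h,1); d=cv2.dilate(m,np.ones((9,9)))
          if m.sum()<50: continue
          v=(m&M[q]).sum()/m.sum()-((d-m)&M[q]).sum()/(d-m).sum()
          if v>b[0]: b=(round(float(v),2),cc)
      o.append(b)
    print(n,q,'up',o[0],'lying',o[1])
E
python3 chk.py
```

```text
55.65 [ 366.58607087 -359.13860981  259.89592617]
T1 wrist up (0.79, (561, -168)) lying (0.31, (621, -120))
T1 scene up (0.79, (561, -162)) lying (0.39, (555, -168))
T1 top up (0.8, (555, -174)) lying (0.5, (549, -174))
T2 wrist up (0.75, (525, -284)) lying (0.44, (567, -266))
T2 scene up (0.75, (525, -284)) lying (0.33, (525, -290))
T2 top up (0.69, (525, -284)) lying (0.44, (513, -296))
T3 wrist up (0.82, (464, -410)) lying (0.57, (488, -428))
T3 scene up (0.7, (464, -404)) lying (0.27, (404, -428))
T3 top up (0.63, (458, -410)) lying (0.4, (452, -428))
```

```bash
python3 - <<'E'
from h import *
for q in('scene','top'):
    viewer.read_camera(q)
    print(q,'expected bars (row,col)',[proj([rk(-6,y,209)],I[q])[0][::-1].round().tolist() for y in(-150,0,150)])
    for d in('die1_bar','die2_bar','die3_bar'): print(d,[(np.round(x['at']).tolist(),round(x['confidence'],2)) for x in finder.landmark_of(q,d)])
E
python3 chk.py | grep up | cut -c1-40
```

```text
scene expected bars (row,col) [[212.0, 282.0], [208.0, 334.0], [204.0, 385.0]]
die1_bar [([205.0, 383.0], 0.78), ([220.0, 284.0], 0.69)]
die2_bar [([212.0, 278.0], 0.97)]
die3_bar [([208.0, 337.0], 0.72)]
top expected bars (row,col) [[130.0, 215.0], [157.0, 156.0], [184.0, 96.0]]
die1_bar [([186.0, 96.0], 0.56)]
die2_bar [([131.0, 214.0], 0.55)]
die3_bar [([154.0, 157.0], 0.89)]
T1 wrist up (0.78, (561, -168)) lying (0
T1 scene up (0.78, (561, -162)) lying (0
T1 top up (0.8, (555, -174)) lying (0.5,
T2 wrist up (0.73, (525, -284)) lying (0
T2 scene up (0.75, (525, -284)) lying (0
T2 top up (0.69, (525, -290)) lying (0.4
T3 wrist up (0.88, (464, -410)) lying (0
T3 scene up (0.7, (464, -404)) lying (0.
T3 top up (0.62, (458, -410)) lying (0.4
```

```bash
python3 -c "
from plant import arm
print(arm.sign_off())"
```

```text
the job is handed in; nothing more can be done
None
```

I handed the job in: by the last camera checks all three dies hang across their hooks and all three tins stand cap up on the mat, though sign-off returned no verdict. T1 and T3 each dropped or toppled back onto the mat once and were stood up again.

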